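Put the ring gauge away on the bent-rod rack

TASK

Put the ring gauge away on the bent-rod rack. Its grip is covered by the wooden holder, so draw it out by its ring, set it down flat on the open bench and let go; then take it by its upright grip, thread the ring over the top of the rod and guide it down round the bends, without letting it drop, until it lies flat on the stop at the bottom; let go there. Leave the other things where they are.

Things in the scene. Friction and masses are not known exactly. Their poses are not given: they have to be found in the camera images.
- gauge: Ring gauge, 0.1 kg: level steel ring (outside 50 mm, hole 32, 12 thick), steel shank (12 wide, 8 thick) from it toward the body's -x, at its end an upright dark wooden grip 14 wide (y), 26 long (x), 32 tall. All share one flat underside. Origin: ring's centre at the underside; z up. Starts in the holder, underside 20 mm above the bench, parallel to the holder's within 2 degrees
- gauge_eye (a point): centre of the gauge's hole, 6 mm above the gauge's underside
- gauge_grip (a point): point inside the gauge's upright grip, 75 mm from the ring's centre along the gauge's -x, 20 mm above the underside
- holder: Fixed wooden holder. Origin on the bench under the parked ring's centre. Sill 20 mm high, 30 wide under the ring (x -98 to 0). Toward -x a sleeve (x -38 to -105, 40 wide, 63 high; ears 8 high to y +-46) covers the grip (inside 24 wide, to 56 mm height). Open only to +x: after 55 mm along +x the grip is out of the sleeve, after 95 mm clear of the sill. Holder and rack may swap sides
- rack: Fixed rack: wooden base 120x100x12 mm with a stop collar and a bare steel rod 8 mm thick, held only at its foot. Origin on the bench under the base's -x edge, 60 mm from the rod; z up. The rod lies in the plane x = 60 mm; centre line from the free top (y, z mm): (0,279), (0,235), (60,175), (0,115), (0,60), corners rounded. A ring kept level passes it, its grip toward the rack's -x side
- rod_tip (a point): free top end of the rod, 279 mm above the bench
- rod_upper (a point): upper bend of the rod, 235 mm above the bench, straight under the top end
- rod_elbow (a point): middle bend of the rod, 175 mm above the bench, 55 mm to the rack's +y side
- rod_lower (a point): lower bend of the rod, 115 mm above the bench, straight over the stop
- rod_stop (a point): centre of the top face of the round stop collar (54 mm across, 12 thick), 60 mm above the bench, where the gauge's underside must rest; a nose on it centres the ring (24 mm across up to 65 mm height, tapering to the rod at 77 mm)
- lever_press: Green lever press, fixed furniture at the bench's right front edge (150x180 mm foot, 490 mm tall with its lever): go round or over it. Tools also hang from the shelf over the bench, 0.57 m ahead of the robot, from 0.38 m height up
- rivet_tin: Bystander, leave alone: round grey metal tin, 63 mm across, 27 tall; origin at the centre of its underside
- puck_teal: Bystander, leave alone: small round teal tin, 46 mm across, 13 tall; origin at the centre of its underside
- spring_clamp: Bystander, leave alone: black spring clamp lying down, 39x103x16 mm; origin at the centre of its underside
- tape_kraft: Bystander, leave alone: roll of brown tape lying flat, 114 mm across, 48 tall; origin at the centre of its underside
- awl: Bystander, leave alone: awl with wooden handle lying down, 28x152x28 mm; origin at the centre of its underside
- edge_beveler: Bystander, leave alone: edge beveler with wooden handle lying down, 24x138x24 mm; origin at the centre of its underside

How it is judged:
On the way, in this order (a step that is already met when the one before it is completed fails the run):
1. the gauge has been drawn out of the holder, set flat on the bench and let go (height (world z) of gauge below 0.006 m and angle between gauge's own z axis and vertical below 0.1 rad and linear speed of gauge below 0.03 m/s and contact force between the fingers and gauge below 0.1 N and horizontal distance between gauge and holder above 0.06 m and horizontal distance between gauge and rod_stop above 0.08 m), for 0.2 s.
2. the ring is threaded over the top of the rod (horizontal distance between gauge_eye and rod_tip below 0.016 m and height (world z) of gauge_eye between 0.22 and 0.27 m), for 0.05 s.
3. the ring is at the middle bend of the rod (distance between gauge_eye and rod_elbow below 0.022 m), for 0.05 s.
At the end, for the whole second after the job is handed in: The gauge's ring is round the rod's foot, its underside on the stop collar's top face (within 4 mm of height, 9 mm sideways, 0.1 rad of level), at rest and released (horizontal distance between gauge and rod_stop below 0.009 m and z of gauge in the frame of rack between 0.055 and 0.064 m and angle between gauge's own z axis and vertical below 0.1 rad and linear speed of gauge below 0.03 m/s and contact force between the fingers and gauge below 0.1 N); the robot touches nothing.
It fails at once if the gauge drops down the rod (faster than 0.5 m/s while on the rod, above the stop) (x of gauge_eye in the frame of rack between 0.04 and 0.08 m and y of gauge_eye in the frame of rack between -0.02 and 0.08 m and height (world z) of gauge_eye below 0.27 m and linear speed of gauge above 0.5 m/s).
It fails at once if a bystander is moved more than 30 mm (distance of any of rivet_tin, puck_teal, spring_clamp, tape_kraft, awl, edge_beveler from where it was at the start of the episode above 0.03 m).
It also fails if it takes over 72 s, if anything falls off the work surface, if the arm or the gripper's body presses on something with over 40 N, if the wrist force passes 120 N, or if a joint passes its speed limit or range.

ROBOT

A 7-joint arm with a two-finger parallel gripper is mounted at the origin on a cart in front of the work surface, level with it; the furniture and walls round the work are solid. World frame = base frame: x ahead of the robot, y to its left, z up, the work surface at z = 0. Lengths are in m, angles in rad, forces in N, time in s.
With the tool pointing down it reaches from about 0.35 to 0.9 m from the base axis. Payload 8.1 kg.
Tool frame: the origin (TCP) lies midway between the tips of the shut fingers; the grasp point (between the pads) lies 19 mm behind it; z points along the fingers, x is the direction in which the jaws open and shut, and the axes are right-handed (so a half turn about z gives the same grasp; the last joint's range is limited). The gripper opens to 85 mm and grips with 20 to 120 N. Pads are 22 mm wide; open, the fingers measure 114 mm over their backs; the gripper's body (76 mm by 85 mm) begins 54 mm behind the grasp point. The pads swing forward as they close: fully open they stand 13 mm farther back than shut.
Start: joints at [1.148, 0.434, 0.025, 1.573, -0.012, 1.134, -0.075], TCP at [0.196, -0.593, 0.231] pointing down, gripper open.
Joint ranges: [-2.62, 2.62], [-0.44, 2.09], [-1.27, 1.32], [0.08, 2.57], [-1.32, 4.46], [0.12, 2], [-2.74, 2.74]. Speed limits (rad/s): [2.22, 2.22, 3.01, 3.01, 3.14, 3.14, 3.14].

INTERFACE

Orientations are given as a rotation vector (axis times angle).
In Python, from bench import robot gives the robot as it stands. The module is installed in compiled form; this text tells all that it offers.
- The arm moves only by the tool arm_command, never from a script. Its argument "deltas" is a list that holds one entry, the list of rows, each a list of 6 numbers: the shift along the world's x, y, z in m, then the turn, a rotation vector about the world's x, y, z in degrees. A call has 1 to 12 rows; each row shifts and turns the pose as measured when the row begins; what a row does not reach is not made up. A row lasts 1/12 s, in which the tool goes at most 41.7 mm and 7.16 degrees, less where a joint would pass 70% of its speed; a pose out of reach is approached as far as the arm can. A call is refused whole if a number of a shift passes 0.0417 or a number of a turn 7.16, either way. A call with a gripper value outside its range is refused whole. "gripper" is the closure, from -1 (fully open) to 1 (shut), set as the call begins (left out, the last holds). The fingers move at their own pace and stop on an object; the grip force is fixed at half the most. Time passes only in rows, so rows that do not move let the fingers close. It gives the time, the measured TCP pose, the force and the opening at its end, in the units of the state.
- robot.observe(): the state, without advancing time (a new reading comes with each control period).
- robot.get_image(name): name is "scene" or "top"; returns the picture (400x640x3 uint8, red, green, blue); there is no depth.
- robot.camera_info(name): a dict with "K" (3x3 intrinsics, pixels), "cam_to_world" (4x4, takes a point from camera to world coordinates). Camera axes: x right, y down, z forward; pixel columns grow to the right and rows downward; lengths in m; the calibration is good to about 2 mm. A picture is of the moment at which its call begins. camera_info takes no time and is no camera call.
- robot.job_done(): hands the job in, once; it reports no verdict.
The state is a dict: "clock": time; "joints": joint angles; "qvel": joint speeds; "joint_efforts": joint torques, N m; "eef_pos": TCP position; "eef_rot": TCP orientation; "wrist_force": force on the tool from outside, world axes, zero at the start; "wrist_torque": the same for the moment, N m; "opening": finger opening in m.
Only numpy, scipy, OpenCV 4.12 (cv2) and the standard library are available. Lean on these libraries where they do the work, as an engineer would, in place of code of your own. Each camera call takes 0.05 s, during which the arm holds its last target.

## Working session

There is one attempt and no reset: what is moved stays moved. The work goes in short steps, Python scripts to look and compute and a tool call to move; the robot and the scene stay as the last step left them, time stands still between calls to the robot, and variables do not carry over. Pictures are saved under pics/ and viewed, and the job is handed in when it is done.

Besides the shell and the picture viewer there is one more tool, called after ">>>" as name([rows], argument=value, ...), one row to a line, values as JSON. arm_command: Moves the arm, as the interface text tells. Its arguments: {"type":"object","properties":{"deltas":{"type":"array"},"gripper":{"type":"number"}},"required":["deltas"]}

```bash
mkdir -p pics; python3 - <<'E'
from bench import robot
import cv2,numpy as np
s=robot.observe()
print({k:np.round(v,3).tolist() for k,v in s.items()})
for n in("scene","top"):
    im=robot.get_image(n); cv2.imwrite(f"pics/{n}0.png",im[:,:,::-1])
    c=robot.camera_info(n); print(n,np.round(c["K"],1).tolist(),np.round(c["cam_to_world"],4).tolist())
E
```

```text
{'clock': 0.0, 'joints': [1.148, 0.435, 0.025, 1.574, -0.012, 1.134, -0.075], 'qvel': [-0.001, 0.001, -0.0, 0.002, 0.0, -0.0, -0.001], 'joint_efforts': [0.0, -67.047, 1.025, -31.622, 0.016, 0.012, -0.0], 'eef_pos': [0.196, -0.593, 0.231], 'eef_rot': [-2.546, 1.839, 0.002], 'wrist_force': [0.266, -0.766, 0.624], 'wrist_torque': [0.027, 0.011, 0.043], 'opening': 0.086}
scene [[389.7, 0.0, 323.4], [0.0, 389.7, 196.9], [0.0, 0.0, 1.0]] [[-0.8145, -0.2835, 0.5061, -0.2486], [-0.5798, 0.3683, -0.7268, 1.1558], [0.0196, -0.8854, -0.4644, 0.8872], [0.0, 0.0, 0.0, 1.0]]
top [[420.5, 0.0, 316.3], [0.0, 420.5, 202.8], [0.0, 0.0, 1.0]] [[-0.0192, -0.994, 0.1076, 0.3478], [-0.9996, 0.0214, 0.0194, 0.0434], [-0.0216, -0.1072, -0.994, 1.5971], [0.0, 0.0, 0.0, 1.0]]
```

View pics/scene0.png

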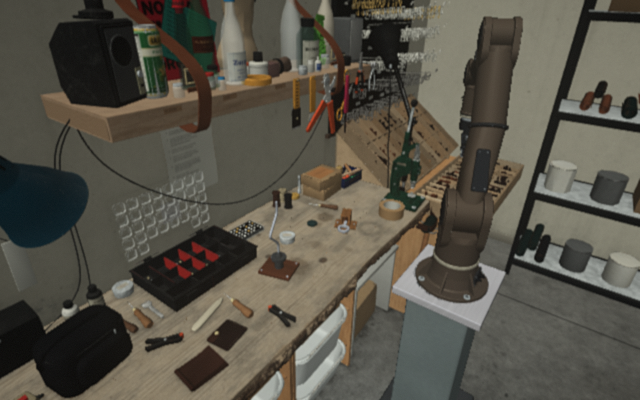

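View pics/top0.png

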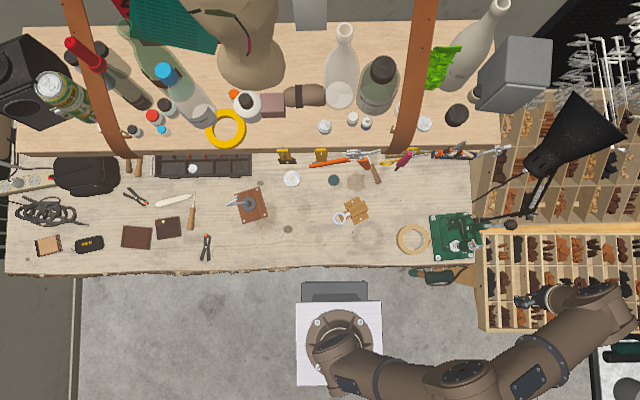

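The top view shows the holder near (354,211) with the ring at about (339,218), and the rack base near (247,204). I'll enlarge both.

```bash
cat > h.py <<'E'
from bench import robot
import cv2,numpy as np
def cam(n):
    c=robot.camera_info(n); return np.array(c["K"]),np.array(c["cam_to_world"])
def ray(n,u,v,z):
    K,T=cam(n); d=T[:3,:3]@np.linalg.solve(K,[u,v,1]); o=T[:3,3]; return o+d*(z-o[2])/d[2]
def proj(n,p):
    K,T=cam(n); p=np.atleast_2d(p); q=(p-T[:3,3])@T[:3,:3]; q=q@K.T; return q[:,:2]/q[:,2:]
def crop(im,x0,y0,w,h,s,name,pts=None):
    o=cv2.resize(im[y0:y0+h,x0:x0+w,::-1],None,fx=s,fy=s,interpolation=cv2.INTER_CUBIC)
    cv2.imwrite("pics/"+name,o)
E
python3 - <<'E'
from h import *
t=cv2.imread("pics/top0.png")[:,:,::-1]; s=cv2.imread("pics/scene0.png")[:,:,::-1]
crop(t,320,190,60,45,12,"t_h.png");crop(t,215,180,60,45,12,"t_r.png")
crop(s,250,180,160,110,5,"s_a.png")
E
```

```text
(no output)
```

View pics/t_h.png

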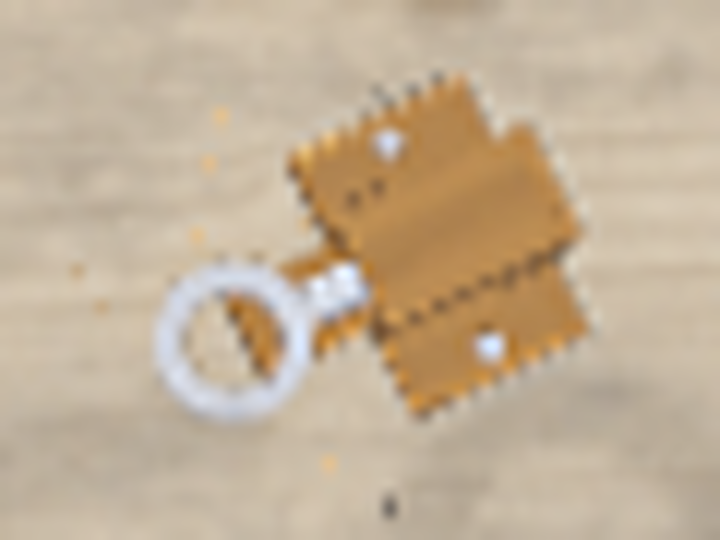

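View pics/t_r.png

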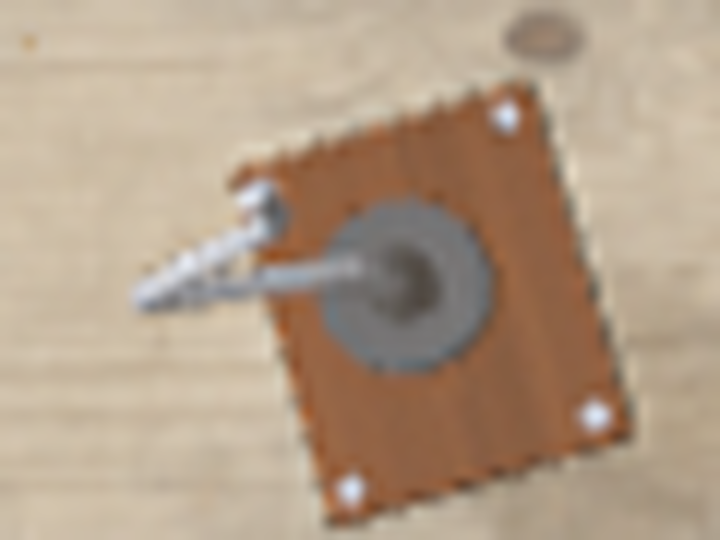

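View pics/s_a.png

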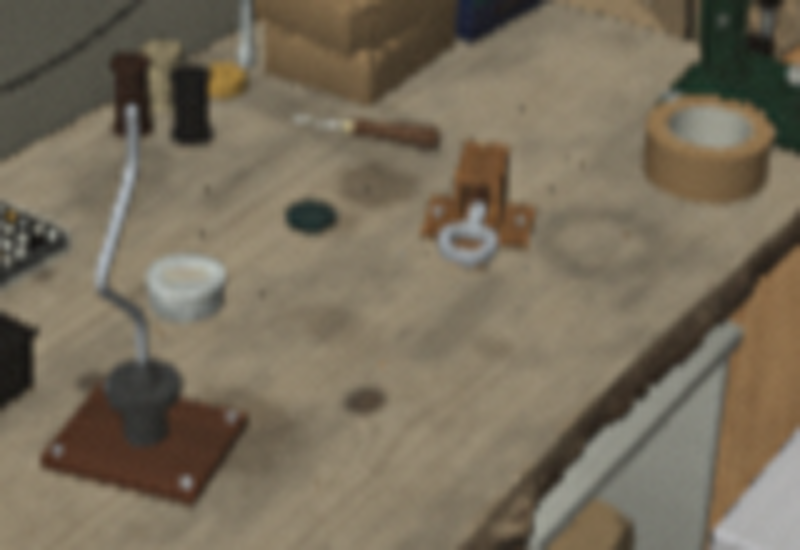

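```bash
cat > fit.py <<'E'
from h import *
from scipy.optimize import least_squares
def tc(p,x0,y0,s): p=np.array(p,float); return (p+0.5)/s-0.5+[x0,y0]
def fit(obs,g):
    # obs: list (cam, local xyz mm, uv)
    def r(q):
        c,s=np.cos(q[2]),np.sin(q[2]); R=np.array([[c,-s,0],[s,c,0],[0,0,1]])
        return np.concatenate([(proj(n,R@np.array(l)/1000+[q[0],q[1],0])[0]-uv) for n,l,uv in obs])
    s=least_squares(r,g,loss="soft_l1"); return s.x,r(s.x).reshape(-1,2)
if __name__=="__main__":
    H=lambda x,y:tc((x,y),320,190,12); R=lambda x,y:tc((x,y),215,180,12); S=lambda x,y:tc((x,y),250,180,5)
    ho=[("top",(0,0,32),H(233,341)),("top",(-38,46,8),H(415,412)),("top",(-38,-46,8),H(293,160)),
        ("top",(-105,-20,63),H(525,120)),("top",(-105,20,63),H(580,235)),("scene",(0,0,32),S(468,243))]
    ra=[("top",(0,50,12),R(330,522)),("top",(0,-50,12),R(632,435)),("top",(120,-50,12),R(535,85)),("top",(120,50,12),R(235,180)),
        ("top",(60,0,60),R(407,287)),("top",(60,55,175),R(150,297)),("top",(60,0,279),R(258,197)),
        ("scene",(60,0,279),S(132,110)),("scene",(60,55,175),S(103,285)),("scene",(60,0,60),S(143,380)),
        ("scene",(0,50,12),S(190,500)),("scene",(0,-50,12),S(245,415)),("scene",(120,50,12),S(43,460))]
    for o,g in((ho,(.4,0,2.0)),(ra,(.4,.2,.27))):
        q,e=fit(o,g); print(np.round(q,4),np.degrees(q[2])); print(np.round(e,1).tolist())
        q2,e=fit([x for x in o if x[0]=="top"],g); print("top only",np.round(q2,4))
    for nm,c,z in(("ring",H(233,341),.032),("teal",(333,181),.013),("tin",(291,179),.027),("tape",(413,239),.048)): print(nm,np.round(ray("top",*c,z),3))
E
python3 fit.py
```

```text
[ 0.4603 -0.0116  2.0029] 114.75595389199029
[[0.6, -0.5], [-0.3, 0.6], [-0.9, -0.2], [-0.1, -0.1], [0.2, 0.1], [0.2, -0.7]]
top only [ 0.4601 -0.012   2.0057]
[0.4599 0.3085 0.2687] 15.394416121325799
[[0.2, 0.4], [0.3, 0.2], [-0.1, -0.7], [-0.2, -1.2], [-0.1, -0.2], [-0.3, 0.0], [-0.3, 0.0], [0.2, -0.1], [-0.3, 0.2], [0.3, 0.4], [0.8, -0.2], [1.2, 0.1], [-0.9, -0.3]]
top only [0.4593 0.3083 0.2664]
ring [ 0.459 -0.009  0.032]
teal [0.601 0.009 0.013]
tin [0.61  0.168 0.027]
tape [ 0.375 -0.277  0.048]
```

```bash
python3 - <<'E'
from h import *
t=cv2.imread("pics/top0.png")[:,:,::-1]; s=cv2.imread("pics/scene0.png")[:,:,::-1]
crop(t,390,180,170,130,4.5,"t_p.png");crop(s,330,60,170,130,4.5,"s_p.png")
for u,v,z in((430,213,0.02),(430,263,.02),(478,263,.02),(478,213,.02),(410,272,0.1),(455,280,.1),(410,272,0.4),(455,280,.4)): print(u,v,z,np.round(ray("top",u,v,z),3))
print(proj("top",[[.196,-.593,.231]]))
E
```

```text
430 213 0.02 [ 0.471 -0.35   0.02 ]
430 263 0.02 [ 0.286 -0.341  0.02 ]
478 263 0.02 [ 0.283 -0.517  0.02 ]
478 213 0.02 [ 0.467 -0.528  0.02 ]
410 272 0.1 [ 0.259 -0.251  0.1  ]
455 280 0.1 [ 0.229 -0.406  0.1  ]
410 272 0.4 [ 0.277 -0.192  0.4  ]
455 280 0.4 [ 0.252 -0.316  0.4  ]
[[527.82450347 292.52254585]]
```

View pics/t_p.png

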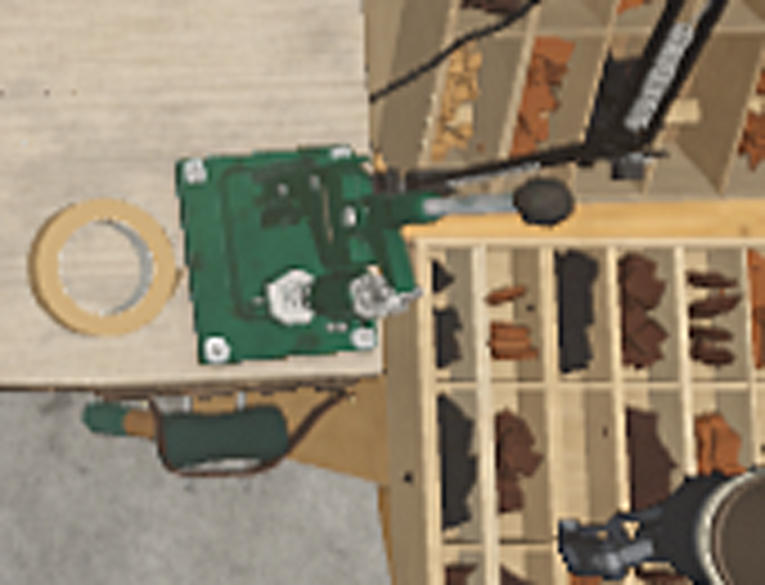

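View pics/s_p.png

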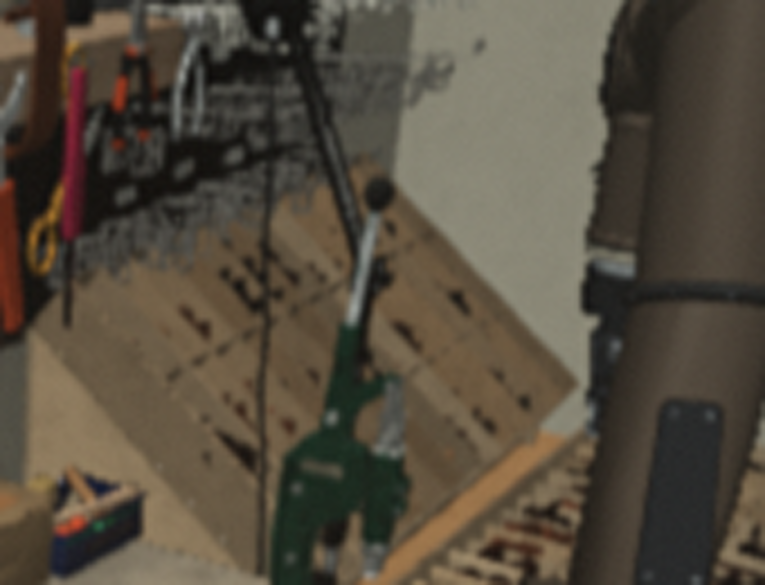

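>>> arm_command([
  [[-0.015,0.029,0.01,0,0,5],[-0.015,0.029,0.01,0,0,5],[-0.015,0.029,0,0,0,5],[-0.015,0.029,0,0,0,5],[-0.015,0.029,0,0,0,5],[0,0.03,0,0,0,5]],
], gripper=-1)

```text
clock: 0.6
eef_pos: [0.1186, -0.414, 0.2457]
eef_rot: [-2.945, 1.088, 0.012]
wrist_force: [-0.2, -0.3, -0.0]
opening: 0.0854
```

>>> arm_command([
  [[0.016,0.03,0,0,0,7],[0.016,0.03,0,0,0,7],[0.016,0.031,0,0,0,7],[0.025,0.027,0,0,0,7],[0.025,0.027,0,0,0,7],[0.025,0.027,0,0,0,7],[0.025,0.027,0,0,0,7],[0.025,0.027,0,0,0,7],[0.025,0.027,0,0,0,4],[0.02,0.022,-0.01,0,0,3],[0.02,0.022,-0.02,0,0,0],[0.02,0.022,-0.03,0,0,0]],
])

```text
clock: 1.6
eef_pos: [0.378, -0.0758, 0.1891]
eef_rot: [3.056, 0.668, -0.001]
wrist_force: [1.1, -1.0, 0.1]
opening: 0.0854
```

>>> arm_command([
  [[0.02,0.016,-0.02,0,0,0],[0.02,0.016,-0.02,0,0,0],[0.02,0.016,-0.02,0,0,0],[0.02,0.016,-0.02,0,0,0],[0,0,-0.01,0,0,0],[0,0,0,0,0,0]],
])

```text
clock: 2.1
eef_pos: [0.4617, -0.0014, 0.0895]
eef_rot: [3.06, 0.679, -0.005]
wrist_force: [-0.6, 0.0, 0.7]
opening: 0.0854
```

```bash
cat > st.py <<'E'
from h import *
from scipy.spatial.transform import Rotation as Ro
def st():
    s=robot.observe(); R=Ro.from_rotvec(s["eef_rot"]).as_matrix()
    print("clk",round(s["clock"],2),"pos",np.round(s["eef_pos"],4),"yaw",round(np.degrees(np.arctan2(R[1,0],R[0,0])),2),"zax",np.round(R[:,2],3),"F",np.round(s["wrist_force"],1),"op",round(s["opening"],4)); return s,R
E
python3 - <<'E'
from st import *
s,R=st()
for n,b in(("top",(300,170,90,70)),("scene",(300,170,90,70))):
    im=robot.get_image(n); crop(im,*b,8,n+"1.png")
E
```

```text
clk 2.1 pos [ 0.4617 -0.0014  0.0895] yaw 25.04 zax [-0.001 -0.008 -1.   ] F [-0.6  0.   0.7] op 0.0854
```

View pics/top1.png

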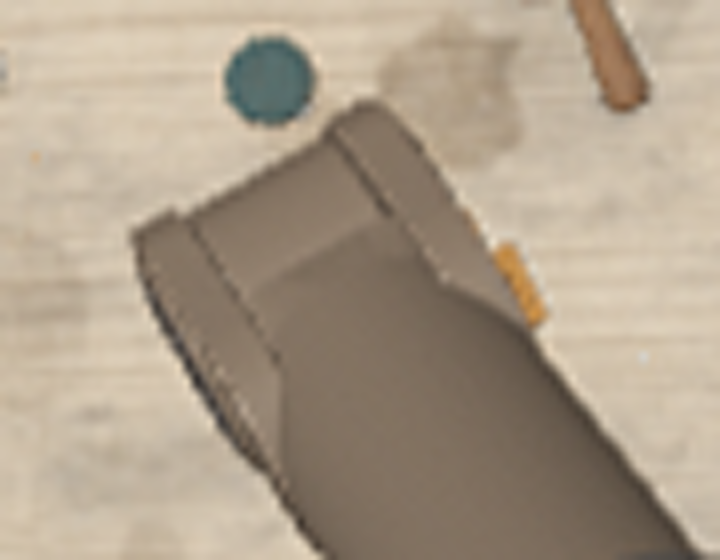

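View pics/scene1.png

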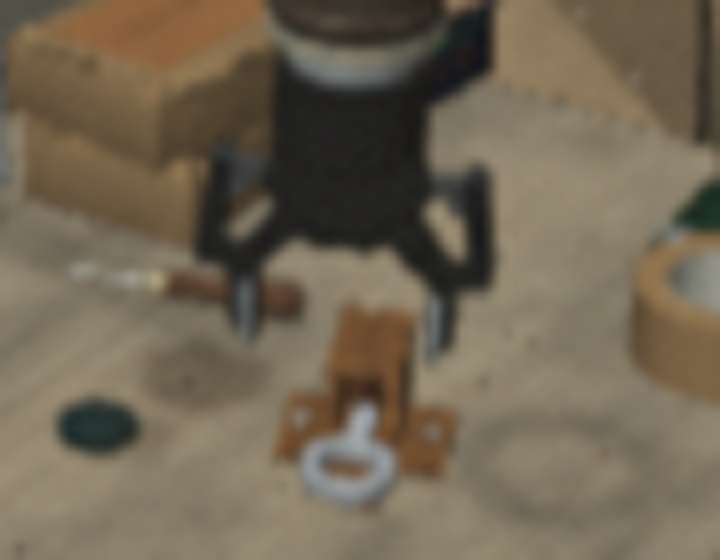

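>>> arm_command([
  [[-0.002,-0.009,-0.01,0,-0.4,-0.2],[0,0,-0.02,0,0,0],[0,0,-0.02,0,0,0],[0,0,-0.013,0,0,0],[0,0,-0.006,0,0,0],[0,0,0,0,0,0]],
])

```text
clock: 2.7
eef_pos: [0.4608, -0.0184, 0.0279]
eef_rot: [3.055, 0.656, 0.024]
wrist_force: [-0.0, 0.9, 0.4]
opening: 0.0856
```

```bash
python3 - <<'E'
from st import *
s,R=st()
im=robot.get_image("scene"); crop(im,300,170,90,70,8,"scene2.png")
E
```

```text
clk 2.7 pos [ 0.4608 -0.0184  0.0279] yaw 24.25 zax [ 0.019 -0.014 -1.   ] F [-0.   0.9  0.4] op 0.0856
```

View pics/scene2.png

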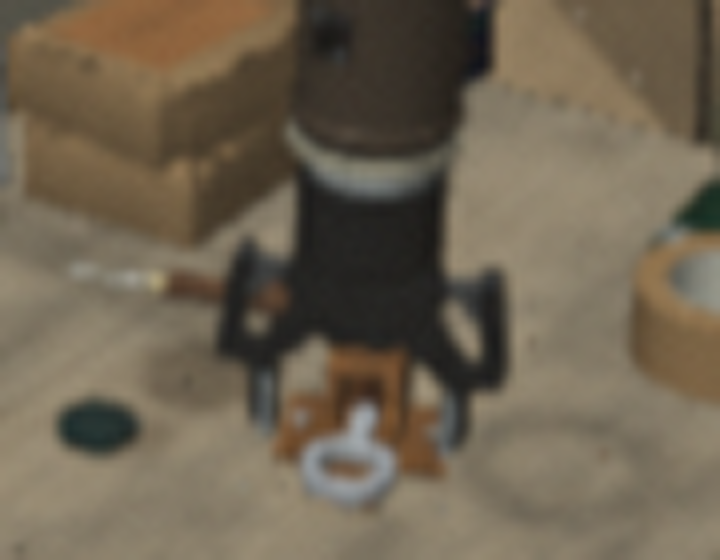

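>>> arm_command([
  [[-0.001,0.004,0,0.4,0.5,0.3],[-0.001,0.004,0,0.4,0.5,0.2],[0,0,-0.004,0,0,0],[0,0,-0.004,0,0,0],[0,0,0,0,0,0]],
])

```text
clock: 3.17
eef_pos: [0.4613, -0.0103, 0.024]
eef_rot: [3.069, 0.672, 0.01]
wrist_force: [-0.6, 0.4, -0.8]
opening: 0.0854
```

```bash
python3 - <<'E'
from st import *
s,R=st()
E
```

```text
clk 3.17 pos [ 0.4613 -0.0103  0.024 ] yaw 24.69 zax [ 0.006  0.001 -1.   ] F [-0.6  0.4 -0.8] op 0.0854
```

>>> arm_command([
  [[-0.001,0,-0.004,0,0,0],[0,0,-0.003,0,0.2,0],[0,0,0,0,0,0]],
])

```text
clock: 3.42
eef_pos: [0.4603, -0.0102, 0.0163]
eef_rot: [-3.068, -0.672, -0.005]
wrist_force: [0.1, 0.4, -0.1]
opening: 0.0853
```

>>> arm_command([
  [[0,0,0,0,0,0],[0,0,0,0,0,0],[0,0,0,0,0,0],[0,0,0,0,0,0],[0,0,0,0,0,0],[0,0,0,0,0,0],[0,0,0,0,0,0],[0,0,0,0,0,0]],
], gripper=1)

```text
clock: 4.08
eef_pos: [0.46, -0.0102, 0.0166]
eef_rot: [3.069, 0.673, 0.004]
wrist_force: [-0.7, 0.8, 0.5]
opening: 0.048
```

```bash
python3 - <<'E'
from st import *
s,R=st()
im=robot.get_image("scene"); crop(im,300,170,90,70,8,"scene3.png")
E
```

```text
clk 4.08 pos [ 0.46   -0.0102  0.0166] yaw 24.74 zax [ 0.002  0.    -1.   ] F [-0.7  0.8  0.5] op 0.048
```

View pics/scene3.png

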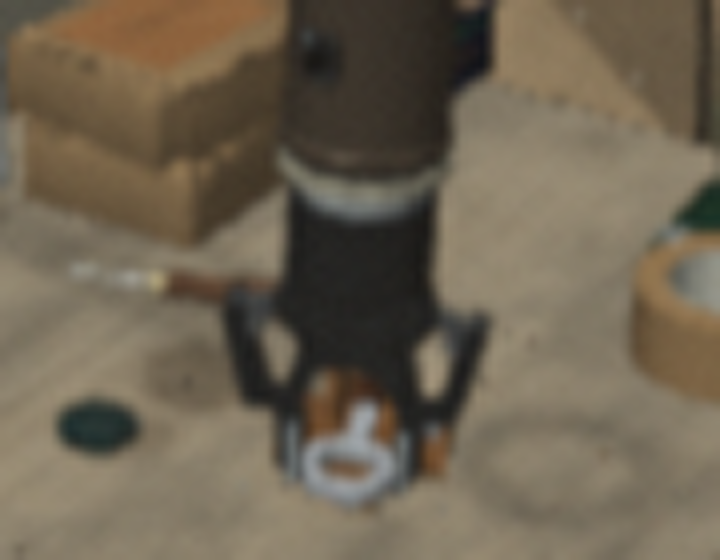

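>>> arm_command([
  [[-0.002,0.0045,0.0005,0,0,0],[-0.004,0.009,0,0,0,0],[-0.004,0.009,0,0,0,0],[0,0,0,0,0,0]],
])

```text
clock: 4.47
eef_pos: [0.4486, 0.0145, 0.0167]
eef_rot: [-3.068, -0.671, -0.003]
wrist_force: [0.1, 0.8, -2.0]
opening: 0.0478
```

```bash
python3 - <<'E'
from st import *
s,R=st()
im=robot.get_image("scene"); crop(im,300,170,90,70,8,"scene4.png")
E
```

```text
clk 4.47 pos [0.4486 0.0145 0.0167] yaw 24.66 zax [ 0.002  0.001 -1.   ] F [ 0.1  0.8 -2. ] op 0.0478
```

View pics/scene4.png

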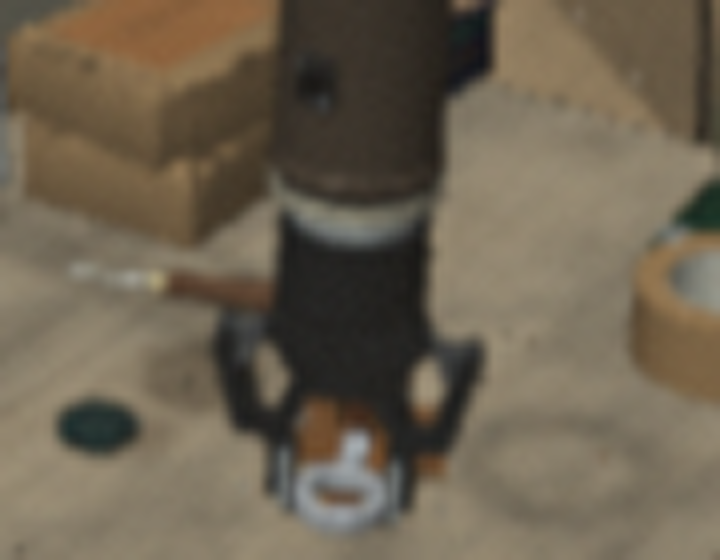

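>>> arm_command([
  [[-0.005,0.011,0,0,0,0],[-0.005,0.011,0,0,0,0],[-0.005,0.011,0,0,0,0],[-0.005,0.011,0,0,0,0],[-0.005,0.011,0,0,0,0],[-0.005,0.011,0,0,0,0],[-0.005,0.011,0,0,0,0],[-0.005,0.011,0,0,0,0],[0,0,0,0,0,0]],
])

```text
clock: 5.27
eef_pos: [0.4071, 0.1053, 0.0166]
eef_rot: [3.068, 0.672, 0.003]
wrist_force: [0.6, 1.5, -1.0]
opening: 0.0475
```

```bash
python3 - <<'E'
from st import *
s,R=st()
im=robot.get_image("scene"); crop(im,270,160,120,90,6,"scene5.png")
im=robot.get_image("top"); crop(im,270,160,120,90,6,"top5.png")
E
```

```text
clk 5.27 pos [0.4071 0.1053 0.0166] yaw 24.73 zax [ 0.002 -0.001 -1.   ] F [ 0.6  1.5 -1. ] op 0.0475
```

View pics/scene5.png

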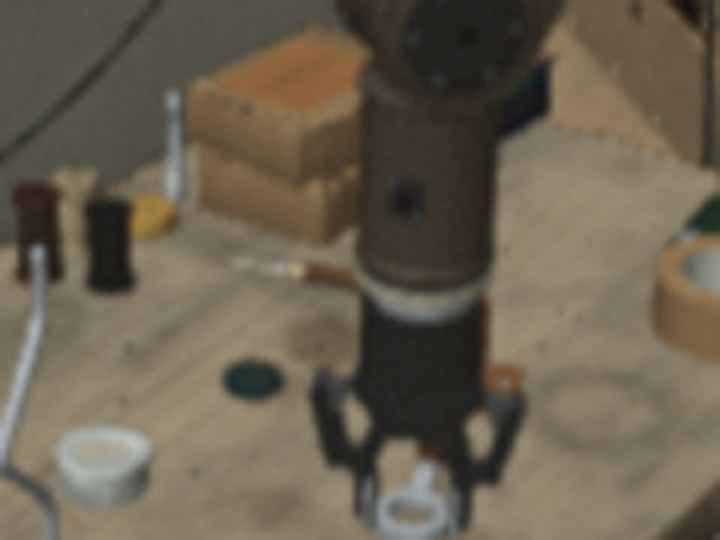

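View pics/top5.png

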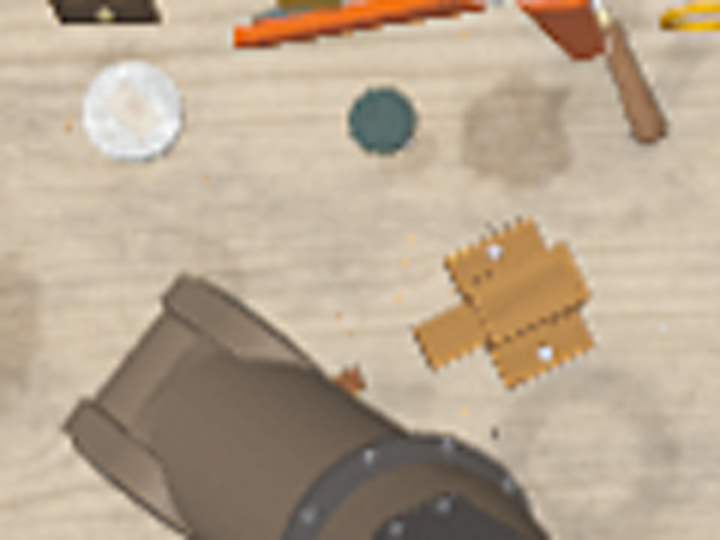

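>>> arm_command([
  [[0.003,0,0.004,0,0,-3],[0.004,0.001,0.003,0,0,-5],[0.004,0.001,0.003,0,0,-5],[0.004,0.001,0,0,0,-5],[0.004,0.001,0,0,0,-5],[0.004,0.001,0,0,0,-5],[0.004,0.001,0,0,0,-5],[0.004,0.001,0,0,0,-5],[0.004,0.001,0,0,0,-5],[0.004,0.001,0,0,0,-5],[0.004,0.001,0,0,0,-5],[0.004,0.001,0,0,0,-5]],
])

```text
clock: 6.37
eef_pos: [0.46, 0.1001, 0.0261]
eef_rot: [2.973, -0.988, -0.005]
wrist_force: [0.1, -0.1, -0.6]
opening: 0.0477
```

```bash
python3 - <<'E'
from st import *
s,R=st()
E
```

```text
clk 6.37 pos [0.46   0.1001 0.0261] yaw -36.78 zax [-0.006 -0.007 -1.   ] F [ 0.1 -0.1 -0.6] op 0.0477
```

>>> arm_command([
  [[0,0.003,0,0.1,-0.1,-5],[0,0.003,0,0.1,-0.1,-5],[0,0.003,0,0.1,-0.1,-5],[0,0.003,0,0.1,0,-5],[0,0.003,0,0,0,-5],[0,0.002,0,0,0,-5],[0,0,0,0,0,-4],[0,0,0,0,0,-2],[0,0,0,0,0,0]],
])

```text
clock: 7.12
eef_pos: [0.4647, 0.107, 0.0255]
eef_rot: [2.479, -1.924, 0.001]
wrist_force: [0.1, -0.7, -1.4]
opening: 0.0479
```

```bash
python3 - <<'E'
from st import *
s,R=st()
im=robot.get_image("scene"); crop(im,270,160,120,90,6,"scene6.png")
E
```

```text
clk 7.12 pos [0.4647 0.107  0.0255] yaw -75.64 zax [-0.002 -0.003 -1.   ] F [ 0.1 -0.7 -1.4] op 0.0479
```

View pics/scene6.png

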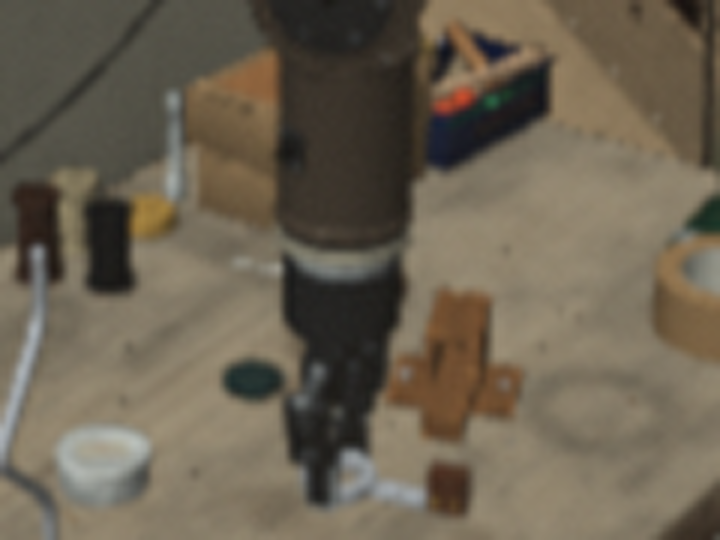

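>>> arm_command([
  [[0,0,-0.006,0,0,0],[0,0,-0.006,0,0,0],[0,0,-0.006,0,0,0],[0,0,-0.003,0,0,0],[0,0,0,0,0,0]],
])

```text
clock: 7.58
eef_pos: [0.465, 0.1049, 0.002]
eef_rot: [2.483, -1.918, 0.001]
wrist_force: [-0.7, -0.9, -0.3]
opening: 0.0477
```

```bash
python3 - <<'E'
from st import *
s,R=st()
im=robot.get_image("scene"); crop(im,300,200,90,60,8,"scene7.png")
E
```

```text
clk 7.58 pos [0.465  0.1049 0.002 ] yaw -75.36 zax [-0.002 -0.003 -1.   ] F [-0.7 -0.9 -0.3] op 0.0477
```

View pics/scene7.png

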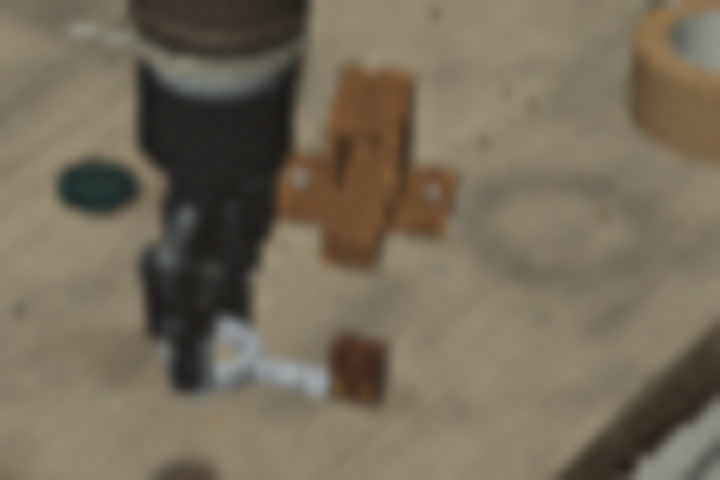

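Nearly down: ~5 mm left. Lowering slowly.

>>> arm_command([
  [[0,0,-0.002,0,0,0],[0,0,-0.0015,0,0,0],[0,0,0,0,0,0]],
])

```text
clock: 7.88
eef_pos: [0.4649, 0.105, -0.0018]
eef_rot: [2.484, -1.917, 0.001]
wrist_force: [-0.3, 0.0, -1.3]
opening: 0.0478
```

>>> arm_command([
  [[0,0,-0.0012,0,0,0],[0,0,-0.0008,0,0,0],[0,0,0,0,0,0]],
])

```text
clock: 8.13
eef_pos: [0.4652, 0.1051, -0.002]
eef_rot: [2.484, -1.918, 0.002]
wrist_force: [-0.3, 0.2, -1.7]
opening: 0.048
```

>>> arm_command([
  [[0,0,-0.002,0,0,0],[0,0,-0.001,0,0,0]],
])

```text
clock: 8.3
eef_pos: [0.4655, 0.1052, -0.0025]
eef_rot: [2.485, -1.918, 0.003]
wrist_force: [-5.6, -1.7, 19.8]
opening: 0.0477
```

>>> arm_command([
  [[0,0,0,0,0,0],[0,0,0,0,0,0],[0,0,0,0,0,0],[0,0,0,0,0,0],[0,0,0,0,0,0],[0,0,0,0,0,0],[0,0,0,0,0,0]],
], gripper=-1)

```text
clock: 8.88
eef_pos: [0.4664, 0.1057, -0.002]
eef_rot: [2.487, -1.919, 0.005]
wrist_force: [0.4, -0.1, 0.4]
opening: 0.0855
```

>>> arm_command([
  [[0,0,0.02,0,0,0],[0,0,0.03,0,0,0],[0,0,0.03,0,0,0],[0,0,0.02,0,0,0],[0,0,0,0,0,0]],
])

```text
clock: 9.3
eef_pos: [0.4639, 0.1051, 0.0999]
eef_rot: [2.483, -1.915, -0.0]
wrist_force: [0.6, 0.6, 0.1]
opening: 0.085
```

```bash
python3 - <<'E'
from st import *
s,R=st()
im=robot.get_image("scene"); crop(im,300,190,90,70,8,"scene8.png")
im=robot.get_image("top"); crop(im,260,180,90,70,8,"top8.png")
E
```

```text
clk 9.3 pos [0.4639 0.1051 0.0999] yaw -75.28 zax [-0.004 -0.004 -1.   ] F [0.6 0.6 0.1] op 0.085
```

View pics/scene8.png

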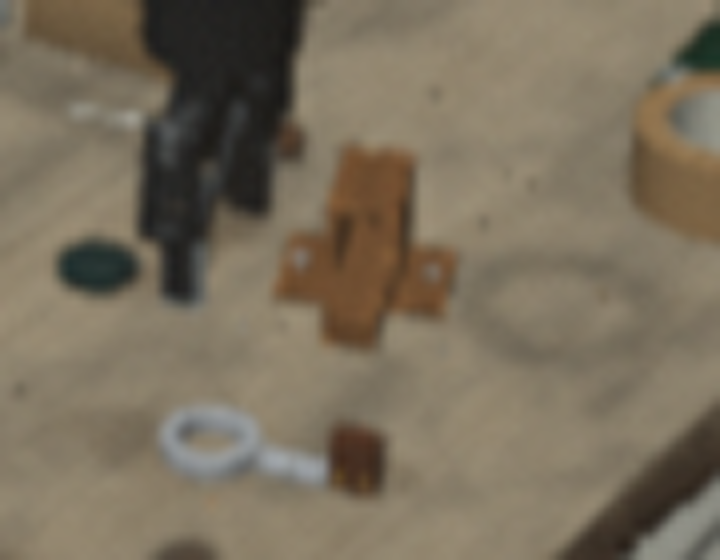

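View pics/top8.png

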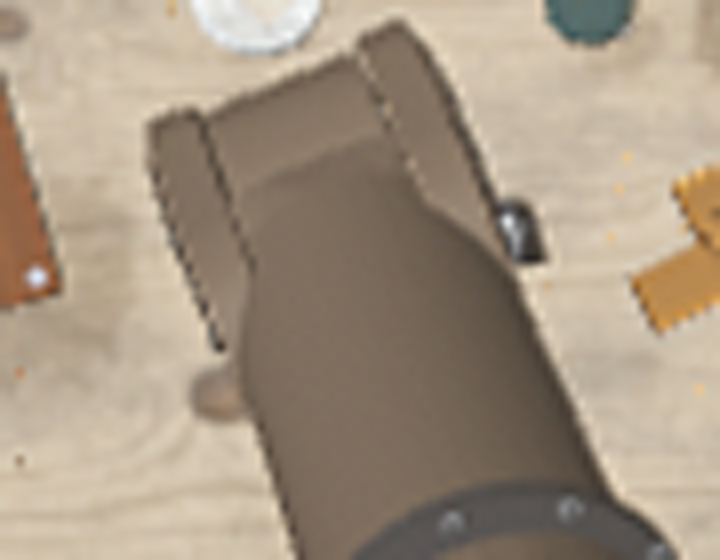

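```bash
python3 - <<'E'
from fit import *
G=lambda x,y:tc((x,y),300,190,8)
r=ray("scene",*G(211,440),.009); g=ray("scene",*G(357,457),.016); print(r,g,np.linalg.norm((r-g)[:2]),np.degrees(np.arctan2(*(r-g)[1::-1])))
# predicted outline for hypotheses
for yaw in (10,15,20):
  c,s=np.cos(np.radians(yaw)),np.sin(np.radians(yaw))
  P=[]
  for l in((0,0,12),(-25,0,8),(-62,0,8),(-62,7,32),(-62,-7,32),(-88,7,32),(-88,-7,32),(-88,-7,0),(-62,-7,0),(-62,7,0),(-88,7,0)):
    P.append((.465+(c*l[0]-s*l[1])/1000,.1052+(s*l[0]+c*l[1])/1000,l[2]/1000))
  print(yaw,np.round((proj("scene",P)-[300,190]+.5)*8-.5).tolist())
E
```

```text
[0.46621157 0.10443953 0.009     ] [0.39572996 0.08190252 0.016     ] 0.07399712684485409 17.732056812071523
10 [[212.0, 436.0], [258.0, 457.0], [328.0, 477.0], [324.0, 443.0], [336.0, 428.0], [374.0, 457.0], [386.0, 442.0], [382.0, 497.0], [333.0, 483.0], [322.0, 498.0], [371.0, 512.0]]
15 [[212.0, 436.0], [260.0, 454.0], [332.0, 471.0], [329.0, 437.0], [338.0, 422.0], [381.0, 449.0], [390.0, 434.0], [387.0, 488.0], [336.0, 477.0], [327.0, 492.0], [378.0, 504.0]]
20 [[212.0, 436.0], [261.0, 452.0], [335.0, 465.0], [334.0, 432.0], [340.0, 416.0], [386.0, 441.0], [393.0, 425.0], [389.0, 479.0], [337.0, 470.0], [331.0, 486.0], [383.0, 495.0]]
```

>>> arm_command([
  [[-0.018,-0.005,0,0.1,-0.1,0],[-0.018,-0.005,0,0.1,-0.1,0],[-0.018,-0.005,0,0,0,0],[-0.012,-0.004,0,0,0,0],[0,0,0,0,0,0],[0,0,-0.02,0,0,0],[0,0,-0.02,0,0,0],[0,0,-0.015,0,0,0],[0,0,0,0,0,0]],
])

```text
clock: 10.15
eef_pos: [0.3923, 0.0844, 0.033]
eef_rot: [2.481, -1.913, -0.009]
wrist_force: [-0.0, 0.1, 0.0]
opening: 0.0851
```

```bash
python3 - <<'E'
from st import *
s,R=st()
im=robot.get_image("scene"); crop(im,300,190,90,70,8,"scene9.png")
E
```

```text
clk 10.15 pos [0.3923 0.0844 0.033 ] yaw -75.26 zax [-0.01  -0.004 -1.   ] F [-0.   0.1  0. ] op 0.0851
```

View pics/scene9.png

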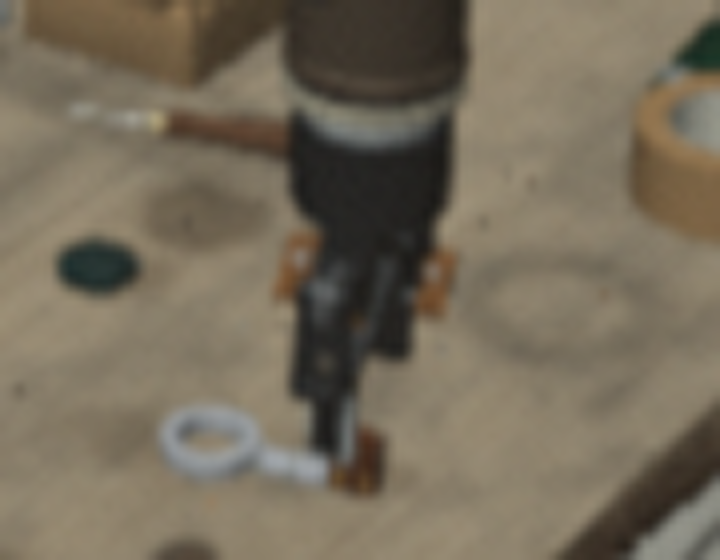

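>>> arm_command([
  [[0,0,-0.008,0.2,-0.4,0],[0,0.001,-0.008,0,-0.1,0],[0,0,-0.007,0,0,0],[0,0,-0.003,0,0,0],[0,0,0,0,0,0]],
])

```text
clock: 10.62
eef_pos: [0.3951, 0.0865, 0.0072]
eef_rot: [-2.488, 1.918, 0.0]
wrist_force: [0.2, -0.0, -0.7]
opening: 0.0856
```

```bash
python3 - <<'E'
from st import *
s,R=st()
E
```

```text
clk 10.62 pos [0.3951 0.0865 0.0072] yaw -75.25 zax [-0.  0. -1.] F [ 0.2 -0.  -0.7] op 0.0856
```

>>> arm_command([
  [[-0.001,0,-0.002,0,0,0],[-0.001,0,-0.001,0,0,0],[0,0,0,0,0,0]],
])

```text
clock: 10.87
eef_pos: [0.3935, 0.0867, 0.0044]
eef_rot: [-2.488, 1.918, -0.0]
wrist_force: [0.4, 0.5, 1.0]
opening: 0.0855
```

>>> arm_command([
  [[0,0,0,0,0,0],[0,0,0,0,0,0],[0,0,0,0,0,0],[0,0,0,0,0,0],[0,0,0,0,0,0],[0,0,0,0,0,0],[0,0,0,0,0,0],[0,0,0,0,0,0],[0,0,0,0,0,0],[0,0,0,0,0,0],[0,0,0,0,0,0]],
], gripper=1)

```text
clock: 11.78
eef_pos: [0.394, 0.0868, 0.0055]
eef_rot: [-2.486, 1.917, -0.002]
wrist_force: [-0.5, -0.4, 1.1]
opening: 0.0129
```

```bash
python3 - <<'E'
from st import *
s,R=st()
im=robot.get_image("scene"); crop(im,300,190,90,70,8,"scene10.png")
im=robot.get_image("top"); crop(im,260,180,90,70,8,"top10.png")
E
```

```text
clk 11.78 pos [0.394  0.0868 0.0055] yaw -75.27 zax [ 0.002  0.001 -1.   ] F [-0.5 -0.4  1.1] op 0.0129
```

View pics/scene10.png

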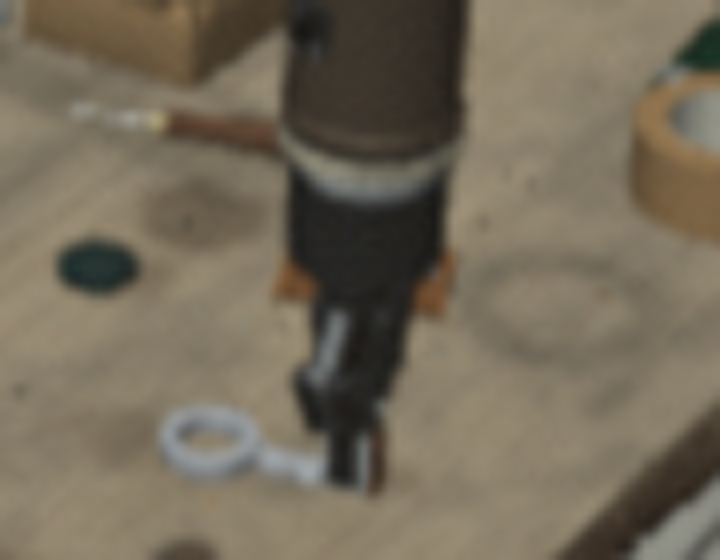

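View pics/top10.png

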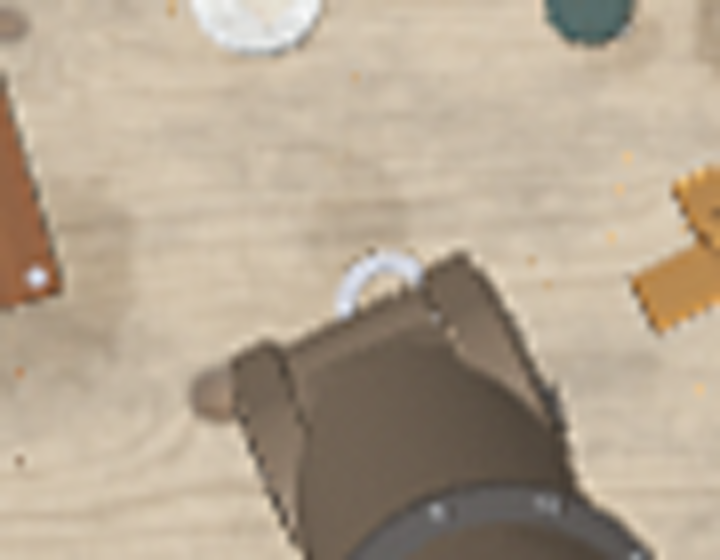

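>>> arm_command([
  [[0,0,0.008,0,0,0],[0,0,0.015,0,0,0],[0,0,0.02,0,0,0],[0,0,0.02,0,0,0],[0,0,0.025,0,0,0],[0,0,0.025,0,0,0],[0,0,0.025,0,0,0],[0,0,0.025,0,0,0],[0,0,0.025,0,0,0],[0,0,0.025,0,0,0],[0,0,0.025,0,0,0],[0,0,0.02,0,0,0]],
])

```text
clock: 12.88
eef_pos: [0.3835, 0.0839, 0.2765]
eef_rot: [2.482, -1.911, -0.011]
wrist_force: [1.1, 0.9, -1.7]
opening: 0.013
```

>>> arm_command([
  [[0,0,0.02,0,0,0],[0,0,0.01,0,0,0],[0,0,0.005,0,0,0],[0,0,0,0,0,0]],
])

```text
clock: 13.22
eef_pos: [0.3825, 0.0837, 0.3193]
eef_rot: [2.487, -1.914, -0.005]
wrist_force: [-0.4, 0.1, -1.3]
opening: 0.013
```

```bash
python3 - <<'E'
from st import *
s,R=st()
im=robot.get_image("scene"); crop(im,240,150,140,105,5.5,"scene11.png")
im=robot.get_image("top"); crop(im,220,160,120,90,6,"top11.png")
E
```

```text
clk 13.22 pos [0.3825 0.0837 0.3193] yaw -75.17 zax [-0.005 -0.001 -1.   ] F [-0.4  0.1 -1.3] op 0.013
```

View pics/scene11.png

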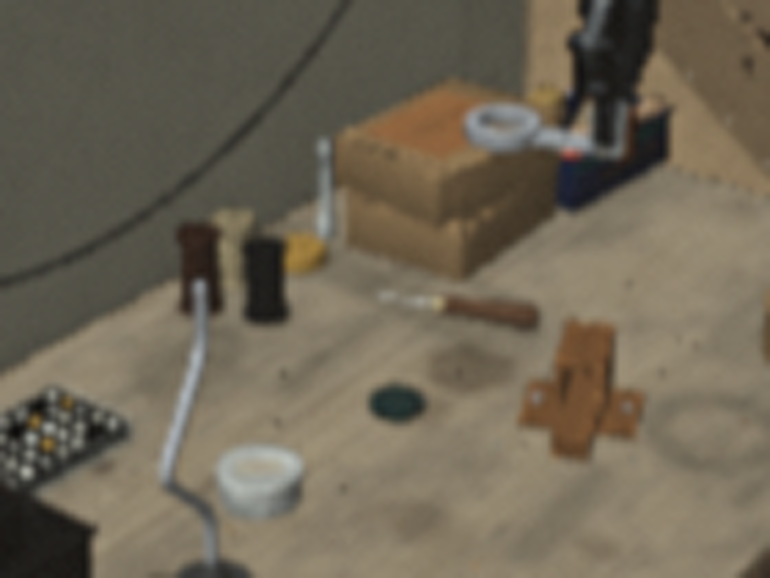

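View pics/top11.png

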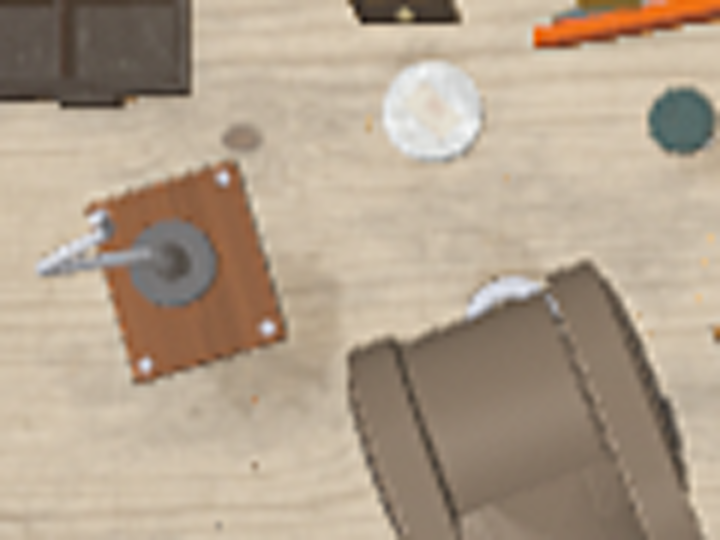

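```bash
python3 - <<'E'
from fit import *
im=cv2.imread("pics/scene11.png")
def ringc(c,yaw):
    pass
for e in ((.4538,.1026,.3198),(.4538,.1026,.3158)):
    print((proj("scene",[e,(e[0]-.0483,e[1]-.0128,e[2]-.002)])-[240,150]+.5)*5.5-.5)
E
```

```text
[[503.15942649 128.93345709]
 [576.69415517 144.38754982]]
[[502.98149573 134.5855916 ]
 [576.41482764 150.07731957]]
```

>>> arm_command([
  [[0.004,0.012,0,0,0,0.1],[0.007,0.024,0,0,0,0.1],[0.007,0.024,0,0,0,0.1],[0.007,0.024,0,0,0,0.1],[0.007,0.024,0,0,0,0.1],[0.007,0.024,0,0,0,0],[0.007,0.024,0,0,0,0],[0.006,0.02,0,0,0,0],[0.004,0.012,0,0,0,0],[0,0,0,0,0,0]],
])

```text
clock: 14.15
eef_pos: [0.4339, 0.2836, 0.3056]
eef_rot: [2.479, -1.894, -0.025]
wrist_force: [-0.1, -0.1, -1.3]
opening: 0.013
```

```bash
python3 - <<'E'
from st import *
s,R=st()
f=-R[:,1] if R[0,1]<0 else R[:,1]
print("eye",np.array(s["eef_pos"])+.0738*f)
E
```

```text
clk 14.15 pos [0.4339 0.2836 0.3056] yaw -74.75 zax [-0.026 -0.008 -1.   ] F [-0.1 -0.1 -1.3] op 0.013
eye [0.50505579 0.30299417 0.30355823]
```

>>> arm_command([
  [[0,0,0.004,0.2,-0.5,0],[0.002,0.006,0.002,0.1,-0.5,0],[0.004,0.006,0,0.1,-0.5,0],[0.003,0.005,0,0,0,-0.2],[0.001,0.001,0,0,0,-0.2],[0,0,0,0,0,0]],
])

```text
clock: 14.65
eef_pos: [0.4441, 0.3002, 0.3107]
eef_rot: [2.485, -1.919, 0.004]
wrist_force: [0.3, -0.9, 0.0]
opening: 0.0132
```

```bash
cat >> st.py <<'E'
O=np.array([.4597,.3085,0]);a=np.radians(15.4);RR=np.array([[np.cos(a),-np.sin(a),0],[np.sin(a),np.cos(a),0],[0,0,1]])
def eye():
    s,R=st(); f=-R[:,1] if R[0,1]<0 else R[:,1]
    e=np.array(s["eef_pos"])+.0738*f-R[:,2]*.0005
    print("eye",np.round(e,4),"rack mm",np.round((e-O)@RR*1000,1)); return e
E
python3 - <<'E'
from st import *
eye()
im=robot.get_image("scene"); crop(im,240,170,80,110,5.4,"scene12.png")
im=robot.get_image("top"); crop(im,210,160,90,70,8,"top12.png")
E
```

```text
clk 14.65 pos [0.4441 0.3002 0.3107] yaw -75.34 zax [ 0.001 -0.003 -1.   ] F [ 0.3 -0.9  0. ] op 0.0132
eye [0.5155 0.3189 0.3112] rack mm [ 56.6  -4.8 311.2]
```

View pics/scene12.png

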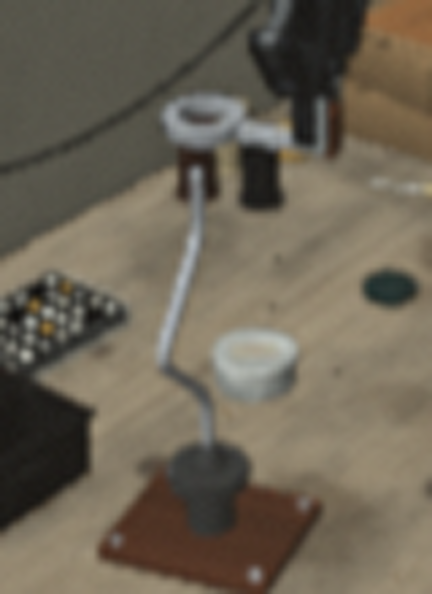

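View pics/top12.png

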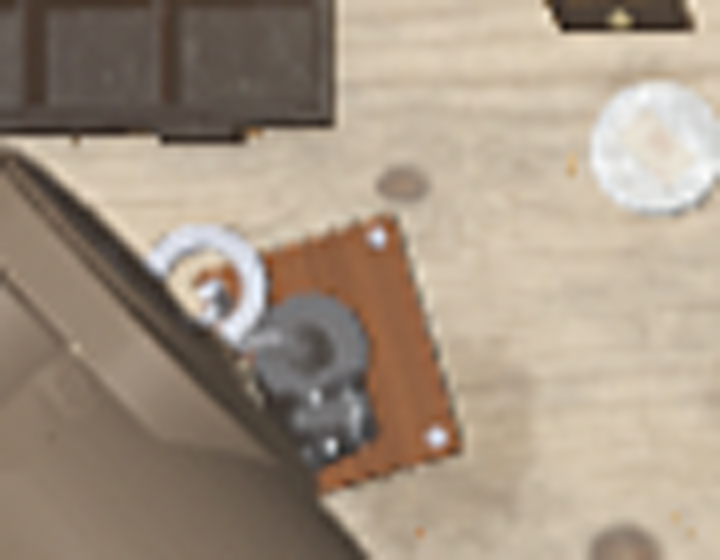

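```bash
python3 - <<'E'
from fit import *
O=np.array([.4597,.3085,0]);a=np.radians(15.4);RR=np.array([[np.cos(a),-np.sin(a),0],[np.sin(a),np.cos(a),0],[0,0,1]])
for e in ((.5155,.3189,.3172),tuple(O+RR@[.06,0,.279]),tuple(O+RR@[.06,.055,.175])):
    print((proj("top",[e])-[210,160]+.5)*8-.5,(proj("scene",[e])-[240,170]+.5)*5.4-.5)
E
```

```text
[[202.81550537 284.52587369]] [[204.54137759 113.56035738]]
[[209.55270418 291.78383425]] [[198.12519345 172.2155822 ]]
[[137.52621147 358.40032232]] [[164.17178282 362.97502086]]
```

>>> arm_command([
  [[0.002,0.004,0,0,0,0],[0.001,0.001,0,0,0,0],[0,0,0,0,0,0]],
])

```text
clock: 15.0
eef_pos: [0.4473, 0.3046, 0.3109]
eef_rot: [2.484, -1.92, 0.004]
wrist_force: [-0.2, 0.1, -1.1]
opening: 0.0133
```

```bash
python3 - <<'E'
from st import *
eye()
E
```

```text
clk 15.0 pos [0.4473 0.3046 0.3109] yaw -75.39 zax [ 0.001 -0.003 -1.   ] F [-0.2  0.1 -1.1] op 0.0133
eye [0.5187 0.3232 0.3113] rack mm [ 60.8  -1.5 311.3]
```

>>> arm_command([
  [[0,0.001,-0.008,0,0,0.4],[0,0,-0.01,0,0,0],[0,0,-0.01,0,0,0],[0,0,-0.01,0,0,0],[0,0,-0.006,0,0,0],[0,0,0,0,0,0]],
])

```text
clock: 15.5
eef_pos: [0.4466, 0.3049, 0.2609]
eef_rot: [2.49, -1.909, 0.003]
wrist_force: [-0.4, -0.6, -2.1]
opening: 0.0129
```

```bash
python3 - <<'E'
from st import *
eye()
im=robot.get_image("scene"); crop(im,240,170,80,110,5.4,"scene13.png")
im=robot.get_image("top"); crop(im,210,160,90,70,8,"top13.png")
E
```

```text
clk 15.5 pos [0.4466 0.3049 0.2609] yaw -74.94 zax [-0.001 -0.004 -1.   ] F [-0.4 -0.6 -2.1] op 0.0129
eye [0.5178 0.3241 0.2613] rack mm [ 60.2  -0.4 261.3]
```

View pics/scene13.png

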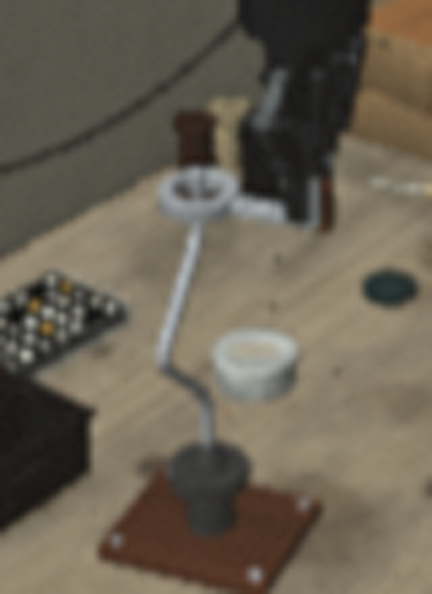

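View pics/top13.png

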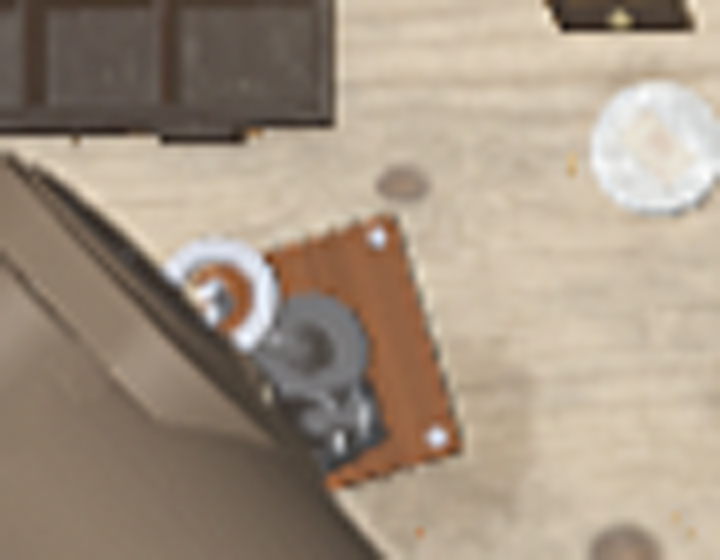

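>>> arm_command([
  [[0,0,-0.006,0,0,0],[0,0,-0.008,0,0,0],[0,0,-0.004,0,0,0],[0,0,0,0,0,0]],
])

```text
clock: 15.93
eef_pos: [0.4478, 0.3059, 0.2439]
eef_rot: [-2.493, 1.911, -0.005]
wrist_force: [-0.5, -0.2, -1.5]
opening: 0.0131
```

```bash
python3 - <<'E'
from st import *
eye()
E
```

```text
clk 15.93 pos [0.4478 0.3059 0.2439] yaw -74.95 zax [ 0.002 -0.002 -1.   ] F [-0.5 -0.2 -1.5] op 0.0131
eye [0.519  0.3251 0.2445] rack mm [6.160e+01 2.000e-01 2.445e+02]
```

>>> arm_command([
  [[-0.001,0.001,-0.005,0,0,0],[-0.001,0.004,-0.005,0,0,0],[-0.001,0.005,-0.005,0,0,0],[0,0,0,0,0,0]],
])

```text
clock: 16.27
eef_pos: [0.4446, 0.3169, 0.2275]
eef_rot: [-2.492, 1.912, -0.005]
wrist_force: [-0.3, 0.4, -1.6]
opening: 0.0129
```

```bash
python3 - <<'E'
from st import *
eye()
E
```

```text
clk 16.27 pos [0.4446 0.3169 0.2275] yaw -74.98 zax [ 0.003 -0.001 -1.   ] F [-0.3  0.4 -1.6] op 0.0129
eye [0.5158 0.336  0.2282] rack mm [ 61.4  11.6 228.2]
```

>>> arm_command([
  [[0,0,-0.005,0,0,0],[-0.001,0.002,-0.004,0,0,0],[0,0,0,0,0,0]],
])

```text
clock: 16.52
eef_pos: [0.4432, 0.3198, 0.2174]
eef_rot: [-2.493, 1.91, -0.004]
wrist_force: [0.1, -1.1, -0.8]
opening: 0.013
```

```bash
python3 - <<'E'
from st import *
eye()
im=robot.get_image("scene"); crop(im,240,170,80,110,5.4,"scene14.png")
im=robot.get_image("top"); crop(im,210,160,90,70,8,"top14.png")
E
```

```text
clk 16.52 pos [0.4432 0.3198 0.2174] yaw -74.91 zax [ 0.003 -0.001 -1.   ] F [ 0.1 -1.1 -0.8] op 0.013
eye [0.5144 0.3391 0.2181] rack mm [ 60.9  14.9 218.1]
```

View pics/scene14.png

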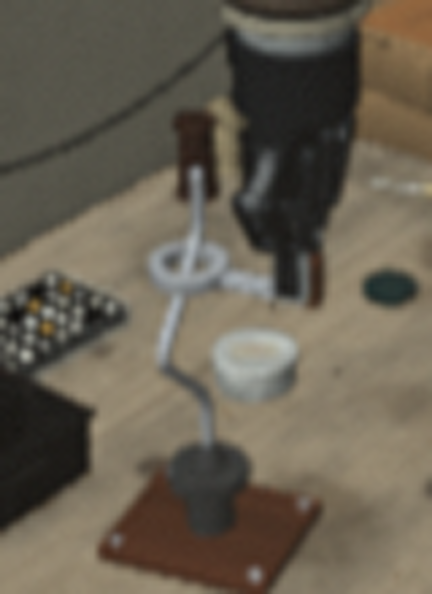

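View pics/top14.png

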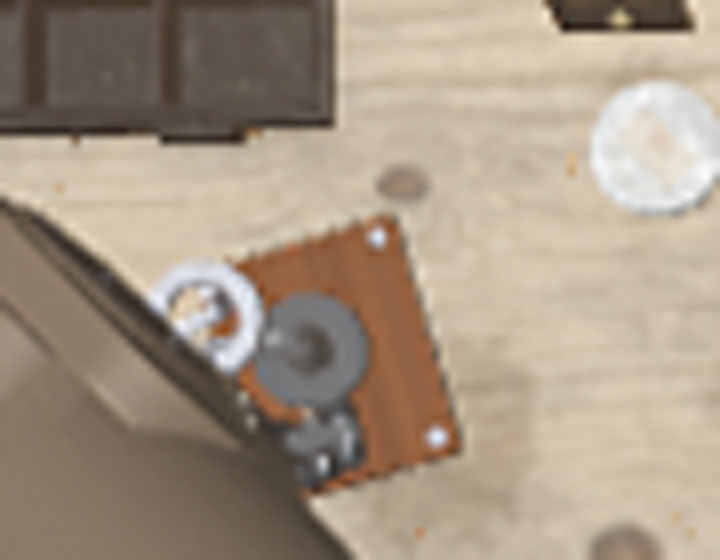

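>>> arm_command([
  [[-0.0015,0.006,-0.005,0,0,0],[-0.0015,0.006,-0.005,0,0,0],[-0.0015,0.006,-0.005,0,0,0],[0,0,0,0,0,0]],
])

```text
clock: 16.95
eef_pos: [0.4393, 0.3393, 0.2024]
eef_rot: [-2.49, 1.911, -0.006]
wrist_force: [0.1, -0.2, -1.5]
opening: 0.0129
```

```bash
python3 - <<'E'
from st import *
eye()
E
```

```text
clk 16.95 pos [0.4393 0.3393 0.2024] yaw -75.0 zax [ 0.005  0.    -1.   ] F [ 0.1 -0.2 -1.5] op 0.0129
eye [0.5106 0.3584 0.2032] rack mm [ 62.3  34.6 203.2]
```

>>> arm_command([
  [[-0.001,0.002,-0.005,0,0,0],[-0.002,0.005,-0.005,0,0,0],[-0.002,0.005,-0.005,0,0,0],[0,0,0,0,0,0]],
])

```text
clock: 17.28
eef_pos: [0.4333, 0.3531, 0.1853]
eef_rot: [-2.491, 1.91, -0.005]
wrist_force: [-1.4, -0.7, -2.0]
opening: 0.013
```

```bash
python3 - <<'E'
from st import *
eye()
E
```

```text
clk 17.28 pos [0.4333 0.3531 0.1853] yaw -74.95 zax [ 0.004 -0.    -1.   ] F [-1.4 -0.7 -2. ] op 0.013
eye [0.5046 0.3722 0.1861] rack mm [ 60.2  49.5 186.1]
```

>>> arm_command([
  [[-0.001,0.003,-0.004,0,0,0],[0,0.001,-0.004,0,0,0],[0,0,-0.002,0,0,0],[0,0,0,0,0,0]],
])

```text
clock: 17.62
eef_pos: [0.4319, 0.3577, 0.1739]
eef_rot: [-2.493, 1.909, -0.005]
wrist_force: [0.0, 0.7, -0.5]
opening: 0.0132
```

```bash
python3 - <<'E'
from st import *
eye()
im=robot.get_image("scene"); crop(im,240,170,80,110,5.4,"scene15.png")
im=robot.get_image("top"); crop(im,210,160,90,70,8,"top15.png")
E
```

```text
clk 17.62 pos [0.4319 0.3577 0.1739] yaw -74.91 zax [ 0.004 -0.001 -1.   ] F [ 0.   0.7 -0.5] op 0.0132
eye [0.5031 0.377  0.1747] rack mm [ 60.1  54.5 174.7]
```

View pics/scene15.png

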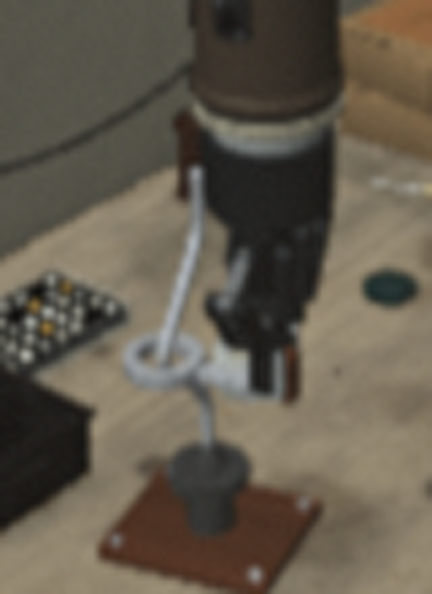

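View pics/top15.png

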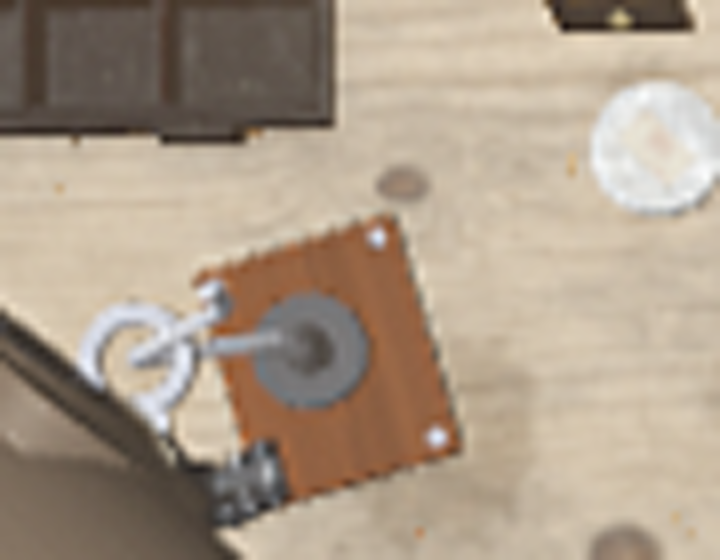

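>>> arm_command([
  [[0,-0.001,-0.005,0,0,0],[0.001,-0.003,-0.004,0,0,0],[0.001,-0.004,-0.004,0,0,0],[0,0,0,0,0,0]],
])

```text
clock: 18.05
eef_pos: [0.435, 0.3486, 0.1608]
eef_rot: [-2.49, 1.91, -0.006]
wrist_force: [1.0, -0.6, -2.0]
opening: 0.0124
```

```bash
python3 - <<'E'
from st import *
eye()
E
```

```text
clk 18.05 pos [0.435  0.3486 0.1608] yaw -74.97 zax [ 0.005  0.    -1.   ] F [ 1.  -0.6 -2. ] op 0.0124
eye [0.5063 0.3677 0.1616] rack mm [ 60.6  44.7 161.6]
```

>>> arm_command([
  [[0.001,-0.0035,-0.005,0,0,0],[0.001,-0.004,-0.005,0,0,0],[0.001,-0.004,-0.005,0,0,0],[0,0,0,0,0,0]],
])

```text
clock: 18.38
eef_pos: [0.4386, 0.335, 0.144]
eef_rot: [-2.489, 1.911, -0.007]
wrist_force: [0.2, -0.8, -1.7]
opening: 0.013
```

```bash
python3 - <<'E'
from st import *
eye()
E
```

```text
clk 18.38 pos [0.4386 0.335  0.144 ] yaw -75.03 zax [ 0.005 -0.    -1.   ] F [ 0.2 -0.8 -1.7] op 0.013
eye [0.5098 0.354  0.1449] rack mm [ 60.4  30.6 144.9]
```

On the centre line (30.6 vs 29.9). Same again.

>>> arm_command([
  [[0.001,-0.004,-0.005,0,0,0],[0.001,-0.004,-0.005,0,0,0],[0.001,-0.004,-0.005,0,0,0],[0,0,0,0,0,0]],
])

```text
clock: 18.72
eef_pos: [0.4419, 0.3213, 0.1272]
eef_rot: [-2.489, 1.912, -0.007]
wrist_force: [-0.3, -1.0, -1.5]
opening: 0.0129
```

```bash
python3 - <<'E'
from st import *
eye()
E
```

```text
clk 18.72 pos [0.4419 0.3213 0.1272] yaw -75.05 zax [ 0.005 -0.001 -1.   ] F [-0.3 -1.  -1.5] op 0.0129
eye [0.5132 0.3403 0.1281] rack mm [ 60.1  16.5 128.1]
```

>>> arm_command([
  [[0.001,-0.005,-0.003,0,0,0],[0.001,-0.004,-0.004,0,0,0],[0.001,-0.003,-0.005,0,0,0],[0,0,0,0,0,0]],
])

```text
clock: 19.05
eef_pos: [0.4453, 0.308, 0.114]
eef_rot: [-2.489, 1.912, -0.007]
wrist_force: [-0.1, -0.8, -1.3]
opening: 0.013
```

```bash
python3 - <<'E'
from st import *
eye()
im=robot.get_image("scene"); crop(im,240,170,80,110,5.4,"scene16.png")
im=robot.get_image("top"); crop(im,210,160,90,70,8,"top16.png")
E
```

```text
clk 19.05 pos [0.4453 0.308  0.114 ] yaw -75.06 zax [ 0.005 -0.    -1.   ] F [-0.1 -0.8 -1.3] op 0.013
eye [0.5166 0.327  0.1148] rack mm [ 59.8   2.7 114.8]
```

View pics/scene16.png

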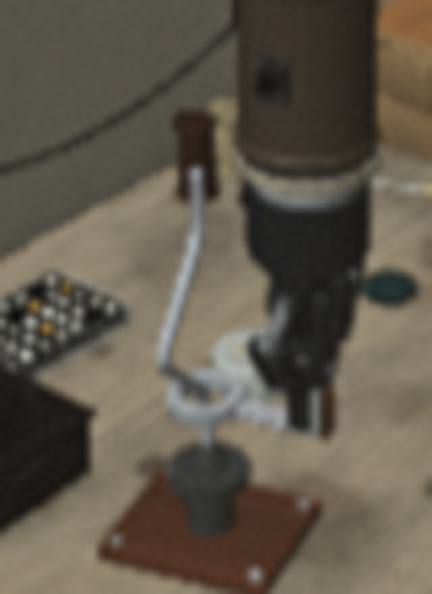

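View pics/top16.png

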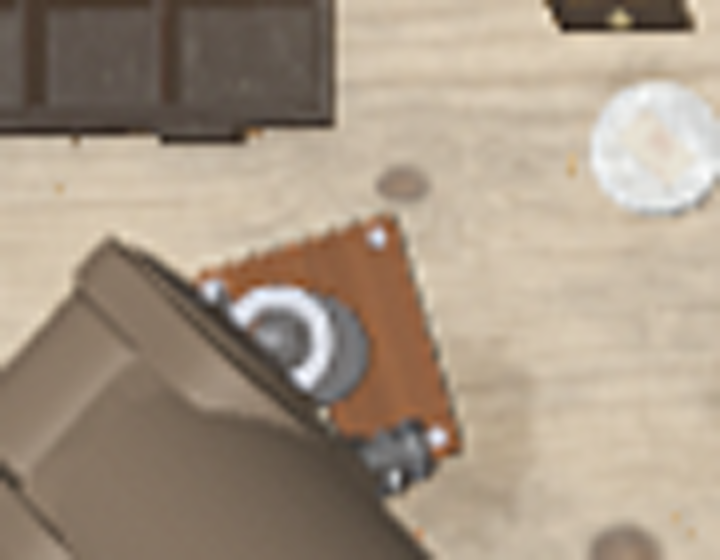

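>>> arm_command([
  [[0.001,-0.002,-0.005,0,0,0],[0,0,-0.006,0,0.1,0],[0,0,-0.006,0,0.1,0],[0,0,-0.004,0,0,0],[0,0,0,0,0,0]],
])

```text
clock: 19.57
eef_pos: [0.4466, 0.3082, 0.0922]
eef_rot: [-2.49, 1.91, -0.002]
wrist_force: [-0.6, -0.3, -1.2]
opening: 0.0131
```

```bash
python3 - <<'E'
from st import *
eye()
im=robot.get_image("scene"); crop(im,250,220,60,60,10,"scene17.png")
im=robot.get_image("top"); crop(im,230,180,45,45,12,"top17.png")
E
```

```text
clk 19.57 pos [0.4466 0.3082 0.0922] yaw -74.96 zax [ 0.003  0.002 -1.   ] F [-0.6 -0.3 -1.2] op 0.0131
eye [0.5178 0.3273 0.0929] rack mm [61.   2.7 92.9]
```

View pics/scene17.png

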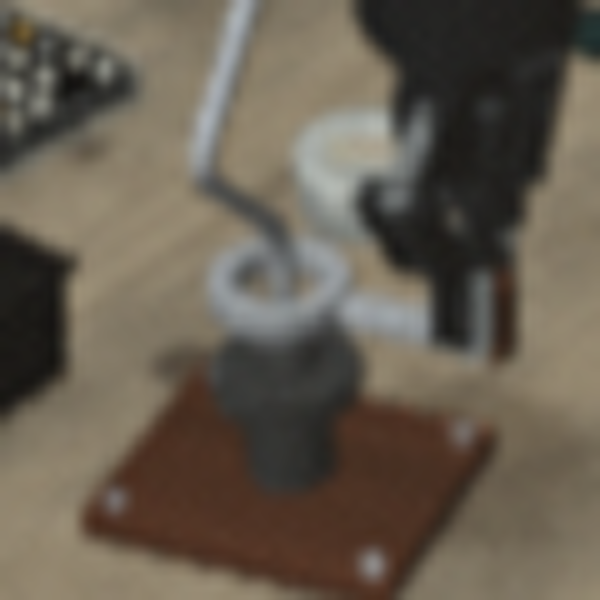

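View pics/top17.png

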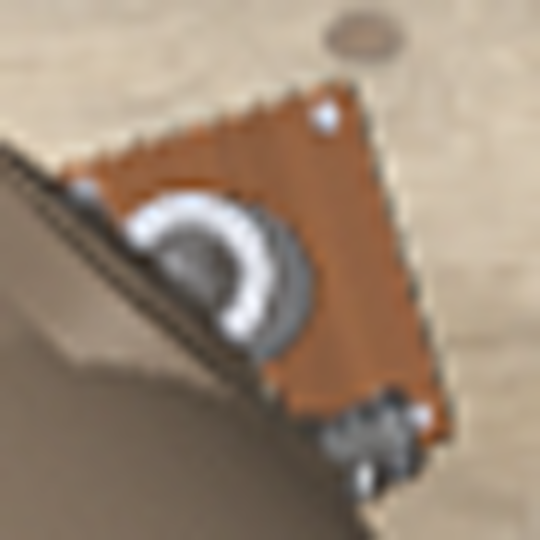

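>>> arm_command([
  [[0,-0.003,0,0,0,0],[0,0,0,0,0,0],[0,0,-0.004,0,0,0],[0,0,-0.004,0,0,0],[0,0,0,0,0,0]],
])

```text
clock: 20.08
eef_pos: [0.4473, 0.3055, 0.0851]
eef_rot: [-2.488, 1.908, -0.003]
wrist_force: [-0.4, 0.4, -1.5]
opening: 0.0128
```

```bash
python3 - <<'E'
from st import *
eye()
E
```

```text
clk 20.08 pos [0.4473 0.3055 0.0851] yaw -74.96 zax [ 0.005  0.004 -1.   ] F [-0.4  0.4 -1.5] op 0.0128
eye [0.5186 0.3246 0.086 ] rack mm [61.1 -0.1 86. ]
```

>>> arm_command([
  [[-0.001,0,-0.003,-0.1,0.2,0],[0,0,-0.004,0,0,0],[0,0,-0.004,0,0,0],[0,0,0,0,0,0]],
])

```text
clock: 20.42
eef_pos: [0.4461, 0.3056, 0.0728]
eef_rot: [-2.491, 1.91, 0.0]
wrist_force: [0.3, -0.1, -1.7]
opening: 0.0131
```

```bash
python3 - <<'E'
from st import *
eye()
E
```

```text
clk 20.42 pos [0.4461 0.3056 0.0728] yaw -74.95 zax [ 0.001  0.002 -1.   ] F [ 0.3 -0.1 -1.7] op 0.0131
eye [0.5174 0.3247 0.0734] rack mm [59.9  0.3 73.4]
```

>>> arm_command([
  [[0,0,-0.003,0,0,0],[0,0,-0.002,0,0,0],[0,0,0,0,0,0]],
])

```text
clock: 20.67
eef_pos: [0.446, 0.3055, 0.0669]
eef_rot: [-2.492, 1.91, 0.001]
wrist_force: [0.0, 0.2, -1.0]
opening: 0.013
```

>>> arm_command([
  [[0,0,-0.002,0,0,0],[0,0,0,0,0,0]],
])

```text
clock: 20.83
eef_pos: [0.446, 0.3056, 0.0652]
eef_rot: [-2.492, 1.91, 0.0]
wrist_force: [-0.8, -0.6, 2.8]
opening: 0.0132
```

```bash
python3 - <<'E'
from st import *
eye()
im=robot.get_image("scene"); crop(im,250,220,60,60,10,"scene18.png")
E
```

```text
clk 20.83 pos [0.446  0.3056 0.0652] yaw -74.95 zax [ 0.001  0.002 -1.   ] F [-0.8 -0.6  2.8] op 0.0132
eye [0.5173 0.3248 0.0657] rack mm [59.8  0.4 65.7]
```

View pics/scene18.png

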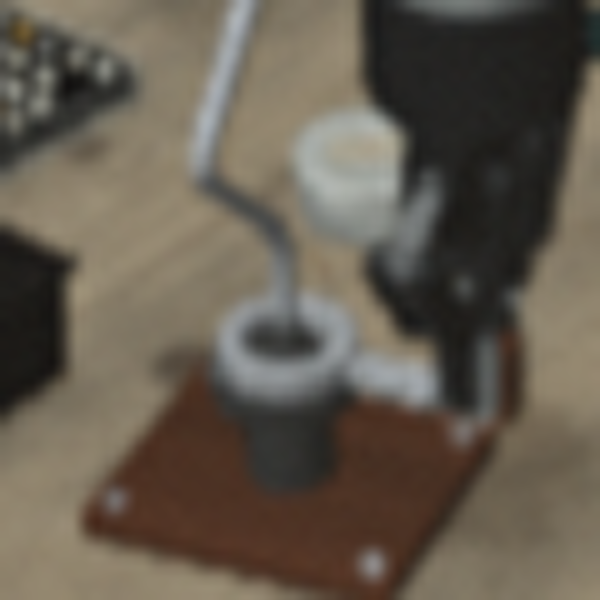

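>>> arm_command([
  [[0,0,-0.001,0,0,0],[0,0,0,0,0,0]],
])

```text
clock: 21.05
eef_pos: [0.4461, 0.3057, 0.0651]
eef_rot: [-2.491, 1.91, -0.0]
wrist_force: [-0.8, -1.2, 3.0]
opening: 0.0128
```

>>> arm_command([
  [[0,0,0,0,0,0],[0,0,0,0,0,0],[0,0,0,0,0,0],[0,0,0,0,0,0],[0,0,0,0,0,0],[0,0,0,0,0,0],[0,0,0,0,0,0],[0,0,0,0,0,0]],
], gripper=-1)

```text
clock: 21.72
eef_pos: [0.4469, 0.3064, 0.0652]
eef_rot: [-2.49, 1.909, -0.001]
wrist_force: [0.2, 0.6, -0.6]
opening: 0.0852
```

```bash
python3 - <<'E'
from st import *
st()
im=robot.get_image("scene"); crop(im,250,220,60,60,10,"scene19.png")
E
```

```text
clk 21.72 pos [0.4469 0.3064 0.0652] yaw -74.95 zax [ 0.003  0.003 -1.   ] F [ 0.2  0.6 -0.6] op 0.0852
```

View pics/scene19.png

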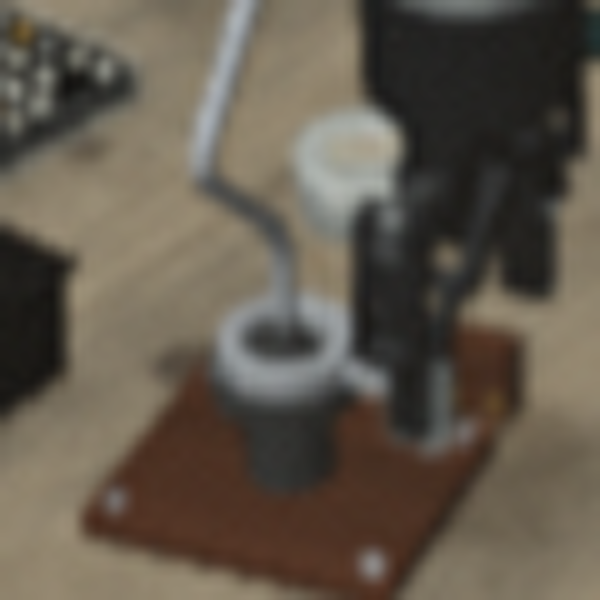

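>>> arm_command([
  [[0,0,0.01,0,0,0],[0,0,0.02,0,0,0],[0,0,0.02,0,0,0],[-0.01,-0.005,0.02,0,0,0],[-0.02,-0.01,0.02,0,0,0],[-0.02,-0.01,0.02,0,0,0],[-0.02,-0.01,0.02,0,0,0],[0,0,0,0,0,0],[0,0,0,0,0,0]],
])

```text
clock: 22.52
eef_pos: [0.3734, 0.2699, 0.205]
eef_rot: [-2.489, 1.907, -0.001]
wrist_force: [1.0, 0.1, -0.4]
opening: 0.0853
```

```bash
python3 - <<'E'
from st import *
st()
im=robot.get_image("scene"); crop(im,240,180,90,75,8,"scene20.png")
im=robot.get_image("top"); crop(im,230,180,60,45,12,"top20.png")
E
```

```text
clk 22.52 pos [0.3734 0.2699 0.205 ] yaw -74.93 zax [ 0.004  0.004 -1.   ] F [ 1.   0.1 -0.4] op 0.0853
```

View pics/scene20.png

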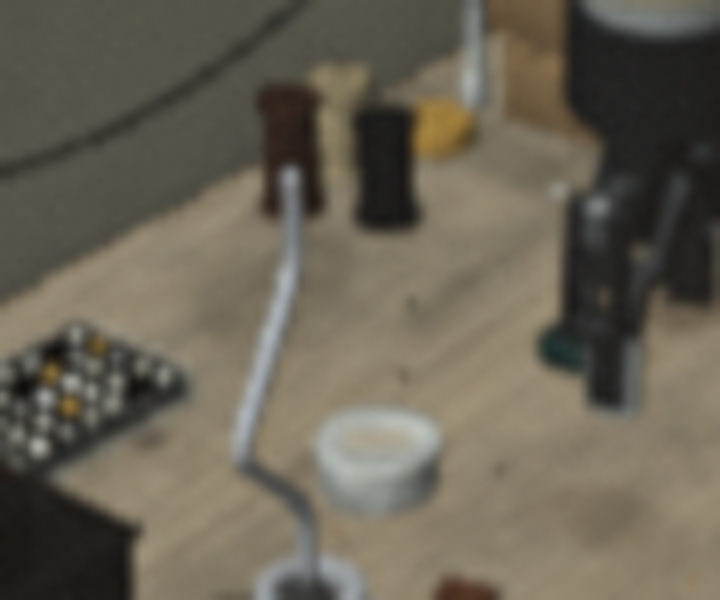

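View pics/top20.png

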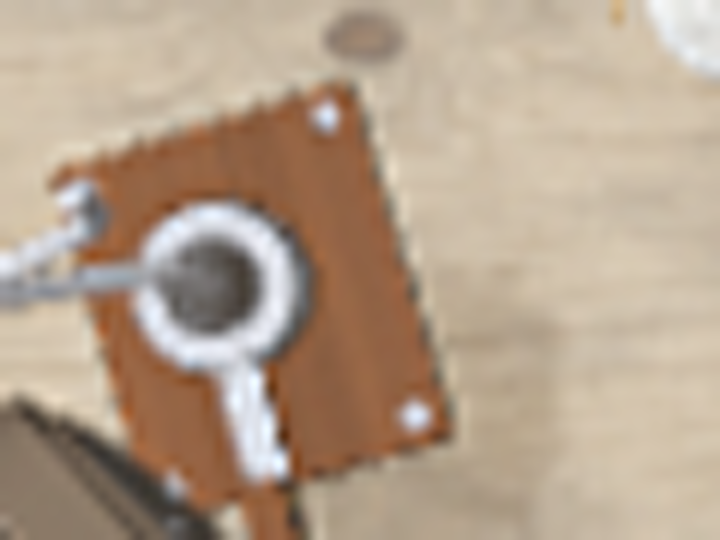

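```bash
python3 - <<'E'
from st import *
p=O+RR@[.06,0,.072]
print((proj("top",[p])-[230,180]+.5)*12-.5)
im=robot.get_image("scene"); crop(im,250,220,75,60,10,"scene21.png")
print(robot.observe()["clock"], np.abs(robot.observe()["qvel"]).max())
E
```

```text
[[218.45744674 281.47936371]]
22.6667 0.02159568127379826
```

View pics/scene21.png

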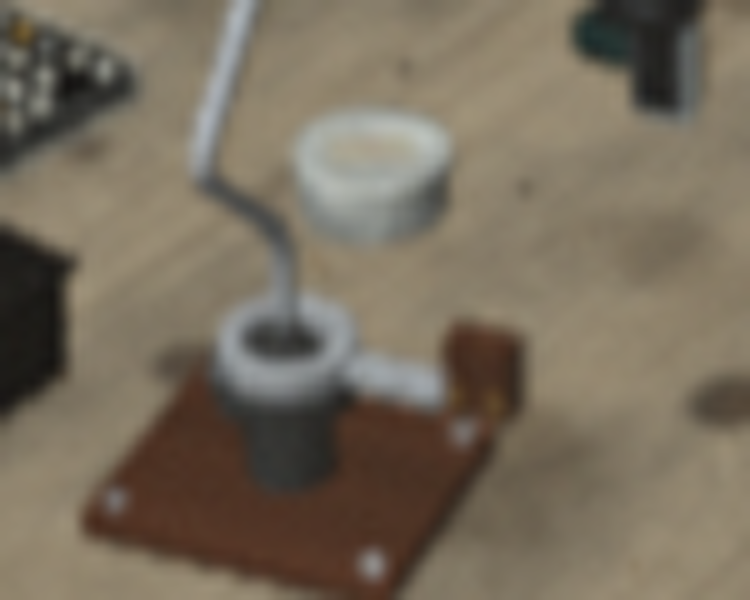

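The ring lies flat and centred on the collar, at crop (217,285) against a predicted (218,281), and the gripper is clear. I'm handing the job in.

```bash
python3 -c "
from bench import robot
print(robot.job_done())"
```

```text
the job is handed in; nothing more can be done
None
```

The ring gauge is on the rack, lying flat on the stop collar and released, and I handed the job in at about 22.7 s of the 72 s. No verdict was reported.

I drew it out of the holder by its ring, turned it and set it flat on the open bench, then let go. After regripping it by its upright grip, I threaded it over the rod, guided it round all three bends, lowered it onto the collar and let go.

- **On the way:** By my position estimate the ring's centre was within 1 mm of the middle bend at (60.1, 54.5, 174.7) mm in the rack's frame. Wrist forces stayed within about 2 N on the rod and 3 N when it seated. The largest reading was about 20 N, when I set the gauge on the bench.
- **At the end:** The top view puts the ring about 1 mm from the expected stop centre. The side view shows it level on the collar. The gripper was open and well clear, with wrist force near zero.
- **Not fully checked:** I did not measure the bystanders at the end. The tin and the teal puck looked unmoved in the last pictures, and the arm's path kept clear of the others.
- **Small disagreement:** On the rod, one top-view check put the ring about 2 mm from where the arm's pose said it was, about the camera calibration error.

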